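Lay out the colour-mixing place

TASK

Get the studio table ready for mixing colours: take cups one at a time off the top of the nested pile and stand one upright inside the printed ring of every mixing tile that is there, leaving the spare cups nested on their saucer, and stand the paint jar of the same colour on the solid disc of each tile; jars without a tile just stay standing. Use the hook rod to lift the orange basket out of the deep rinse tank by its bail and stand it upright, wholly on the cork drip mat, never touching the basket with the fingers, and hang the rod back in its stand by its crossbar. Do not tip the ink bottle over.

Things in the scene. Friction and masses are not known exactly. Their poses are not given: they have to be found in the camera images.
- cup1: White plastic cup, no. 1 from the bottom of the nested pile of five. 80 mm tall, open top. Upper 26 mm: upright band 64 mm across, wall 4 mm; below it the body tapers from 54 to 34 mm. Nested, each band sits on the rim below, so only bands show, 26 mm apart: fingers over 26 mm below the top rim also hold the next cup. 120 g, weighted foot. Origin: centre of the foot's underside; z to the rim.
- cup2: Yellow plastic cup, no. 2 from the bottom of the nested pile of five. 80 mm tall, open top. Upper 26 mm: upright band 64 mm across, wall 4 mm; below it the body tapers from 54 to 34 mm. Nested, each band sits on the rim below, so only bands show, 26 mm apart: fingers over 26 mm below the top rim also hold the next cup. 120 g, weighted foot. Origin: centre of the foot's underside; z to the rim.
- cup3: White plastic cup, no. 3 from the bottom of the nested pile of five. 80 mm tall, open top. Upper 26 mm: upright band 64 mm across, wall 4 mm; below it the body tapers from 54 to 34 mm. Nested, each band sits on the rim below, so only bands show, 26 mm apart: fingers over 26 mm below the top rim also hold the next cup. 120 g, weighted foot. Origin: centre of the foot's underside; z to the rim.
- cup4: Yellow plastic cup, no. 4 from the bottom of the nested pile of five. 80 mm tall, open top. Upper 26 mm: upright band 64 mm across, wall 4 mm; below it the body tapers from 54 to 34 mm. Nested, each band sits on the rim below, so only bands show, 26 mm apart: fingers over 26 mm below the top rim also hold the next cup. 120 g, weighted foot. Origin: centre of the foot's underside; z to the rim.
- cup5: White plastic cup, no. 5 from the bottom of the nested pile of five. 80 mm tall, open top. Upper 26 mm: upright band 64 mm across, wall 4 mm; below it the body tapers from 54 to 34 mm. Nested, each band sits on the rim below, so only bands show, 26 mm apart: fingers over 26 mm below the top rim also hold the next cup. 120 g, weighted foot. Origin: centre of the foot's underside; z to the rim.
- pile: Round wooden saucer 90 mm across, 6 mm thick, fixed to the table; the nested cup pile stands on it. Origin: centre of its underside, at table height.
- tile_red: White ceramic mixing tile, 132 mm (x) by 92 mm (y), 8 mm thick, 350 g, loose on the table. Printed on top: a thin red ring 78 mm across (the cup's place), its centre 20 mm along -x from the tile's centre, and a solid red disc 44 mm across (the place of the red jar), its centre 42 mm along +x. Origin: centre of the underside, z up. Two or three of the four tiles are present.
- jar_red: Closed red paint jar, 40 mm across, 50 mm tall with its 16 mm black lid (a red dot on top), 80 g, standing in the group of four jars on the left of the table. Origin: centre of the underside, z up.
- tile_blue: White ceramic mixing tile, 132 mm (x) by 92 mm (y), 8 mm thick, 350 g, loose on the table. Printed on top: a thin blue ring 78 mm across (the cup's place), its centre 20 mm along -x from the tile's centre, and a solid blue disc 44 mm across (the place of the blue jar), its centre 42 mm along +x. Origin: centre of the underside, z up. Two or three of the four tiles are present.
- jar_blue: Closed blue paint jar, 40 mm across, 50 mm tall with its 16 mm black lid (a blue dot on top), 80 g, standing in the group of four jars on the left of the table. Origin: centre of the underside, z up.
- tile_green: White ceramic mixing tile, 132 mm (x) by 92 mm (y), 8 mm thick, 350 g, loose on the table. Printed on top: a thin green ring 78 mm across (the cup's place), its centre 20 mm along -x from the tile's centre, and a solid green disc 44 mm across (the place of the green jar), its centre 42 mm along +x. Origin: centre of the underside, z up. Two or three of the four tiles are present.
- jar_green: Closed green paint jar, 40 mm across, 50 mm tall with its 16 mm black lid (a green dot on top), 80 g, standing in the group of four jars on the left of the table. Origin: centre of the underside, z up.
- tile_orange: White ceramic mixing tile, 132 mm (x) by 92 mm (y), 8 mm thick, 350 g, loose on the table. Printed on top: a thin orange ring 78 mm across (the cup's place), its centre 20 mm along -x from the tile's centre, and a solid orange disc 44 mm across (the place of the orange jar), its centre 42 mm along +x. Origin: centre of the underside, z up. Two or three of the four tiles are present.
- jar_orange: Closed orange paint jar, 40 mm across, 50 mm tall with its 16 mm black lid (a orange dot on top), 80 g, standing in the group of four jars on the left of the table. Origin: centre of the underside, z up.
- tank: Deep rinse tank, open-topped steel box fixed to the table: outside 130 mm (x) by 110 mm (y) by 130 mm tall, walls 5 mm, blue strips along its rim. Two ledges along the inner y walls (13 mm wide, top 32 mm above the table) carry the basket. Origin: centre of the underside, z up.
- basket: Orange basket of rinsed caps, hanging on the tank's ledges, underside 10 mm above the table. Body 70 (x) by 68 (y) mm, walls 26 mm tall; lips on the y sides make it 86 mm wide at 22 to 26 mm height. Rigid upright bail of 5 mm bar in its y-z plane; the bail's level top is 36 mm long (along y), bar centre 66 mm above the underside. 130 to 250 g. Origin: centre of underside, z up.
- bail (a point): Middle of the basket's bail top, on the bar's centre line. In the tank at the start it is 76 mm above the table, 54 mm below the tank's rim.
- stand: Grey stand fixed to the table: two posts 124 mm apart along its y, each with an upward-opening 45-degree V fork, about 40 mm wide at the mouth and 168 mm high, carrying the rod's crossbar. Origin: centre of the underside, z up, y along the crossbar.
- rod: Hook rod, 200 g, hanging upright in the stand. Origin: centre of its crossbar, 150 mm above the table in the stand; z up, y along the crossbar (10 mm thick, 170 mm long). Red grip plate, 30 (x) by 12 (y) mm, from 6 to 56 mm above the origin. A 7 mm shank runs straight down to a J hook that reaches to +x and opens upward; its lowest point is 123.5 mm below the origin.
- trough (a point): Inside bottom of the rod's hook, where the bail bar lies when hooked: 15 mm along the rod's +x and 116.5 mm below its origin. The hook's tip is 30 mm out along +x from the shank's centre, its top 101 mm below the rod's origin; gap between shank and tip 23 mm.
- mat: Cork drip mat, 130 mm (x) by 120 mm (y) by 8 mm thick, 400 g, loose on the table. Origin: centre of the underside, z up.
- ink: Glass ink bottle, 56 mm across and 110 mm tall, standing; a bystander. Origin: centre of the underside, z up.

How it is judged:
By the outcome, as a careful person would: the job done as asked, in the order asked, and still so for the second after the job is handed in, with the robot touching nothing.
Of tile_red, tile_blue, tile_green, tile_orange only 2 to 3 are there at a start; the rules pass over those that are not, and their reading is None.
At some moment in a run one of tile_red, tile_blue, tile_green, tile_orange, mat may be knocked a few centimetres aside while the robot is not near it.
It also fails if it takes over 210 s, if anything falls off the work surface, if the arm or the gripper's body presses on something with over 40 N, if the wrist force passes 120 N, or if a joint passes its speed limit or range.

ROBOT

A 7-joint arm with a two-finger parallel gripper is mounted at the origin on the work surface. World frame = base frame: x ahead of the robot, y to its left, z up, the work surface at z = 0. Lengths are in m, angles in rad, forces in N, time in s.
With the tool pointing down it reaches from about 0.4 to 0.875 m from the base axis. Payload 6.5 kg.
Tool frame: the origin (TCP) lies midway between the tips of the shut fingers; the grasp point (between the pads) lies 19 mm behind it; z points along the fingers, y is the line along which they close (so a half turn about z gives the same grasp; the last joint's range is limited). The gripper opens to 85 mm and grips with 20 to 120 N. Pads are 22 mm wide; open, the fingers measure 114 mm over their backs; the gripper's body (76 mm by 85 mm) begins 54 mm behind the grasp point. The pads swing forward as they close: fully open they stand 13 mm farther back than shut.
Start: joints at [-1.178, 0.536, -0.004, 1.538, 0.003, 1.067, -0.071], TCP at [0.288, 0.583, 0.231] pointing down, gripper open.
Joint ranges: [-2.7, 2.7], [-0.37, 2.16], [-1.27, 1.26], [0.24, 2.4], [-1.31, 4.45], [0.19, 1.91], [-2.76, 2.76]. Speed limits (rad/s): [2.39, 2.39, 3.14, 3.14, 3.14, 3.14, 3.14].

INTERFACE

Orientations are given as a unit quaternion [x, y, z, w].
In Python, from rig import arm, viewer gives the robot as it stands.
- The arm moves only by the tool play_rows, never from a script. Its argument "steps" is one flat list of numbers, 7 for each row, row after row: the finger opening in cm, from 0 to 8.54, then the shift along the tool's x, y, z in cm, then the turn, a rotation vector about the tool's x, y, z in degrees. In form: [gripper, tx, ty, tz, rx, ry, rz, gripper, tx, ty, tz, rx, ry, rz, ...]. A call has 1 to 5 rows; each row shifts and turns the commanded pose from where the row before left it, along the tool's axes as they then stand; what a row does not reach is not made up. A row lasts 1/8 s, in which the tool goes at most 62.5 mm and 10.7 degrees, less where a joint would pass 70% of its speed; a pose out of reach is approached as far as the arm can. A call with a gripper value outside its range is refused whole. The fingers move at their own pace and stop on an object; "grip_force" is the grip in N (left out, the last holds). Time passes only in rows, so rows that do not move let the fingers close. It gives the time, the measured TCP pose, the force, the opening and the grip force at its end, in the units of the state.
- arm.observe(): the state, without advancing time (a new reading comes with each control period).
- viewer.camera(name): name is "scene" or "top"; returns a dict with "image" (384x512x3 uint8, red, green, blue), "range_z" (384x512 float32, m along the optical axis (not along the pixel's ray), 0 where there is no reading), "vfov" (degrees; the focal length in pixels is half the picture's height over the tangent of half this angle, whatever the lens; pixels are square), "cx", "cy" (the principal point, pixels), "pose" (4x4, takes a point from camera to world coordinates). Camera axes: x right, y down, z forward; pixel columns grow to the right and rows downward; lengths in m; the calibration is good to about 2 mm. A picture is of the moment at which its call begins.
- arm.close_job(): hands the job in; it is judged then, once.
The state is a dict: "time": time; "joint_pos": joint angles; "joint_vel": joint speeds; "effort": joint torques, N m; "tcp_pos": TCP position; "tcp_rot": TCP orientation; "ft_force": force on the tool from outside, world axes, zero at the start; "torque": the same for the moment, N m; "opening": finger opening in m; "grasp_force": force on a finger pad.
Only numpy, scipy, OpenCV 4.12 (cv2) and the standard library are available. Lean on these libraries where they do the work, as an engineer would, in place of code of your own. Each camera call takes 0.05 s, during which the arm holds its last target. There are 200 camera calls.

## Working session

There is one attempt and no reset: what is moved stays moved. The work goes in short steps, Python scripts to look and compute and a tool call to move; the robot and the scene stay as the last step left them, time stands still between calls to the robot, and variables do not carry over. Pictures are saved under pics/ and viewed, at most 14 in all, crops included, and the job is handed in when it is done.

Besides the shell and the picture viewer there is one more tool, called as name(argument=value, ...) on one line, values as JSON. play_rows: Moves the arm, as the interface text tells. Its arguments: {"type":"object","properties":{"steps":{"type":"array","items":{"type":"number"}},"grip_force":{"type":"number"}},"required":["steps"]}

```bash
ls; mkdir -p pics
cat > h.py <<'E'
import numpy as np, cv2
from rig import arm, viewer
from scipy.spatial.transform import Rotation as R
def cam(n,save=None):
    c=viewer.camera(n)
    if save: cv2.imwrite('pics/'+save+'.png',c['image'][:,:,::-1])
    return c
def pts(c):
    d=c['range_z'];h,w=d.shape;f=h/2/np.tan(np.radians(c['vfov'])/2)
    u,v=np.meshgrid(np.arange(w),np.arange(h))
    P=np.stack([(u-c['cx'])/f*d,(v-c['cy'])/f*d,d],-1)
    T=np.array(c['pose']);return P@T[:3,:3].T+T[:3,3]
def ray(c,u,v,z):
    h=c['image'].shape[0];f=h/2/np.tan(np.radians(c['vfov'])/2)
    T=np.array(c['pose']);d=T[:3,:3]@np.array([(u-c['cx'])/f,(v-c['cy'])/f,1.]);o=T[:3,3]
    return o+d*(z-o[2])/d[2]
E
python3 - <<'E'
from h import *
s=arm.observe();print(s)
a=cam('top','top0');b=cam('scene','sc0')
for c in(a,b):print(c['vfov'],c['cx'],c['cy'],np.round(c['pose'],3).tolist())
E
```

```text
pics
{'time': 0.0, 'joint_pos': array([-1.17820259,  0.53722039, -0.00444474,  1.53886932,  0.00260956,
        1.06728918, -0.07121093]), 'joint_vel': array([-0.00070652, -0.00241232,  0.0006971 , -0.00062415, -0.00124715,
        0.00019967,  0.0008386 ]), 'effort': array([-2.60110824e-05, -5.83413148e+01,  1.04864985e+00, -2.59107327e+01,
        1.23463548e-02,  9.47878958e-03,  1.99239742e-05]), 'tcp_pos': array([0.28759845, 0.58220546, 0.23037938]), 'tcp_rot': array([ 2.27355630e-01,  9.73811391e-01, -8.79819711e-04, -1.35826914e-04]), 'ft_force': array([-1.08980377,  0.42300362, -1.20064756]), 'torque': array([-0.00657973,  0.028     ,  0.01743861]), 'grasp_force': 0.0, 'opening': 0.08513221022754361}
50.33610825724295 259.2054405310817 192.80089059304782 [[0.014, -0.999, 0.047, 0.513], [-1.0, -0.014, 0.005, 0.019], [-0.005, -0.047, -0.999, 1.328], [0.0, 0.0, 0.0, 1.0]]
52.50787190379557 260.1630183956538 186.16437462067202 [[-0.619, 0.516, -0.592, 1.187], [0.785, 0.424, -0.451, 0.498], [0.019, -0.744, -0.668, 0.808], [0.0, 0.0, 0.0, 1.0]]
```

View pics/top0.png

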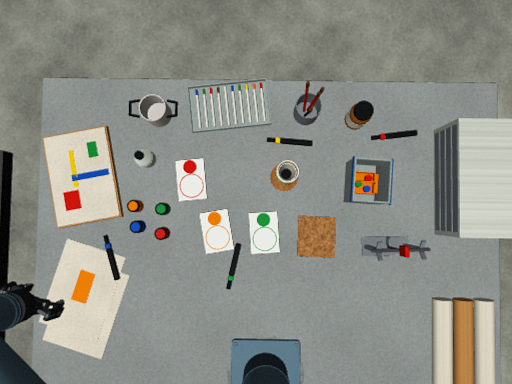

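View pics/sc0.png

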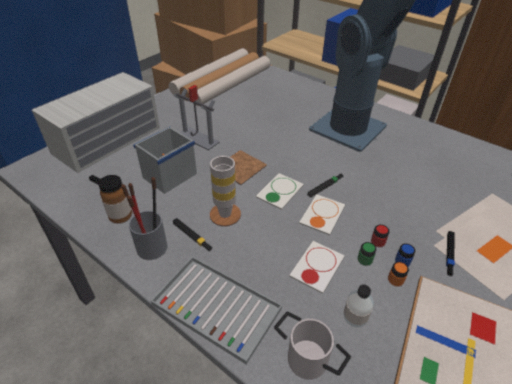

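Top view (up = +x, left = +y): three tiles: red (190,180), orange (216,231), green (264,232). Jars: orange (134,206), green (162,208), blue (137,227), red (162,233). Pile (287,175), mat (316,237), tank (370,181), stand and rod (397,248). Next I measure positions.

```bash
cat >> h.py <<'E'
def seg(c,lo,hi,box,zlo=-1,zhi=9,amin=15):
    hsv=cv2.cvtColor(c['image'],cv2.COLOR_RGB2HSV);m=cv2.inRange(hsv,np.array(lo),np.array(hi))
    P=pts(c);k=np.zeros_like(m);x0,y0,x1,y1=box;k[y0:y1,x0:x1]=1
    m=((m>0)&(k>0)&(c['range_z']>0)&(P[...,2]>zlo)&(P[...,2]<zhi)).astype(np.uint8)
    n,l,st,ce=cv2.connectedComponentsWithStats(m,connectivity=8)
    return [(st[i,4],np.round(ce[i],1).tolist(),np.round(np.median(P[l==i],0),4).tolist(),np.round(np.ptp(P[l==i],0),3).tolist()) for i in range(1,n) if st[i,4]>=amin]
def tops(c,box,zlo,zhi):
    P=pts(c);x0,y0,x1,y1=box;Q=P[y0:y1,x0:x1].reshape(-1,3);Q=Q[(Q[:,2]>zlo)&(Q[:,2]<zhi)]
    return Q
COL={'red':[(0,120,90),(6,255,255)],'orange':[(8,150,120),(18,255,255)],'green':[(50,100,60),(80,255,255)],'blue':[(100,120,60),(125,255,255)]}
def rect(Q):
    r=cv2.minAreaRect((Q[:,:2]*1000).astype(np.float32));return np.round(r[0],1),np.round(r[1],1),round(r[2],1)
E
cat > look.py <<'E'
from h import *
import sys
t=cam('top','top1')
s=cam('scene','sc1')
P=pts(t)
for n in COL:
    print('top',n,seg(t,*COL[n],(120,150,300,260)));print('scene',n,seg(s,*COL[n],(230,160,430,300)))
def r(name,Q): 
    print(name,len(Q),*rect(Q),'z',np.round(np.percentile(Q[:,2],[2,50,98]),4))
r('mat',tops(t,(290,208,345,265),.004,.03))
r('tank',tops(t,(335,145,400,210),.12,.15))
r('bail?',tops(t,(350,160,385,205),.06,.09))
for z0,z1 in((.13,.145),(.145,.158),(.158,.18),(.18,.25)): 
    Q=tops(t,(350,225,445,265),z0,z1)
    if len(Q)>4:r('stand%.3f'%z0,Q)
r('piletop',tops(t,(265,150,310,200),.18,.22))
r('saucer',tops(t,(260,150,310,200),.004,.012))
r('piletopS',tops(s,(200,145,245,235),.18,.22))
w=lambda c,b,k,n:cv2.imwrite('pics/'+n+'.png',cv2.resize(c['image'][b[1]:b[3],b[0]:b[2],::-1],None,fx=k,fy=k,interpolation=2))
w(t,(330,140,450,270),4,'c1');a=cv2.imread('pics/c1.png')
w(s,(120,70,270,220),3.4,'c2');b=cv2.imread('pics/c2.png')
W=max(a.shape[0],b.shape[0]);im=np.zeros((W,a.shape[1]+b.shape[1],3),np.uint8);im[:a.shape[0],:a.shape[1]]=a;im[:b.shape[0],a.shape[1]:]=b
im=cv2.resize(im,None,fx=.79,fy=.79,interpolation=cv2.INTER_AREA);print(im.shape);cv2.imwrite('pics/comb1.png',im)
E
python3 look.py
```

```text
top red [(np.int32(135), [189.2, 166.5], [0.6557, 0.2547, 0.0077], [0.046, 0.04, 0.015]), (np.int32(77), [159.8, 233.4], [0.4425, 0.3342, 0.0502], [0.029, 0.029, 0.014])]
scene red [(np.int32(77), [381.9, 228.9], [0.4425, 0.3349, 0.0491], [0.034, 0.028, 0.007]), (np.int32(174), [309.6, 275.9], [0.6589, 0.2544, 0.0073], [0.044, 0.038, 0.007])]
top orange [(np.int32(168), [280.3, 182.1], [0.6042, -0.0344, 0.0058], [0.077, 0.085, 0.013]), (np.int32(75), [132.3, 205.5], [0.529, 0.4223, 0.0496], [0.028, 0.029, 0.014]), (np.int32(135), [213.9, 218.3], [0.4913, 0.1708, 0.0087], [0.042, 0.039, 0.014]), (np.int32(55), [298.5, 242.0], [0.4181, -0.1033, 0.0079], [0.093, 0.006, 0.012])]
scene orange [(np.int32(109), [317.0, 221.5], [0.4917, 0.1715, 0.0071], [0.04, 0.037, 0.007]), (np.int32(98), [400.6, 267.3], [0.5287, 0.4237, 0.0493], [0.033, 0.028, 0.006])]
top green [(np.int32(75), [160.3, 208.4], [0.5208, 0.3347, 0.0504], [0.028, 0.029, 0.008]), (np.int32(132), [262.8, 219.5], [0.4888, 0.0129, 0.0083], [0.042, 0.039, 0.014])]
scene green [(np.int32(15), [334.4, 178.3], [0.3053, 0.1183, 0.014
[... 467 characters left out ...]
-161.8] [179.9 173.8] 0.8 z [0.0042 0.0078 0.0133]
tank 478 [ 612.6 -305.5] [120.2 136.2] 86.9 z [0.121  0.1287 0.1345]
bail? 207 [ 611.4 -303.4] [107.8 127.5] 86.7 z [0.0612 0.0746 0.0891]
stand0.130 8 [ 412.  -376.7] [ 10.8 126.6] 4.0 z [0.1329 0.1414 0.1447]
stand0.145 235 [ 411.7 -379.8] [169.3  39.9] 89.7 z [0.1469 0.1533 0.1579]
stand0.158 122 [ 410.8 -375.9] [ 54.2 145.8] 2.0 z [0.1583 0.1637 0.1783]
stand0.180 84 [ 412.1 -380.1] [29.3 12.9] 2.1 z [0.1804 0.204  0.2088]
piletop 109 [628.7 -53.1] [62.3 58.9] 1.0 z [0.1821 0.189  0.1943]
saucer 253 [636.4 -53.5] [159.3 159. ] 89.0 z [0.0041 0.0057 0.0102]
piletopS 188 [631.3 -49. ] [62.5 63.3] 15.2 z [0.1803 0.1867 0.1907]
(411, 782, 3)
```

View pics/comb1.png

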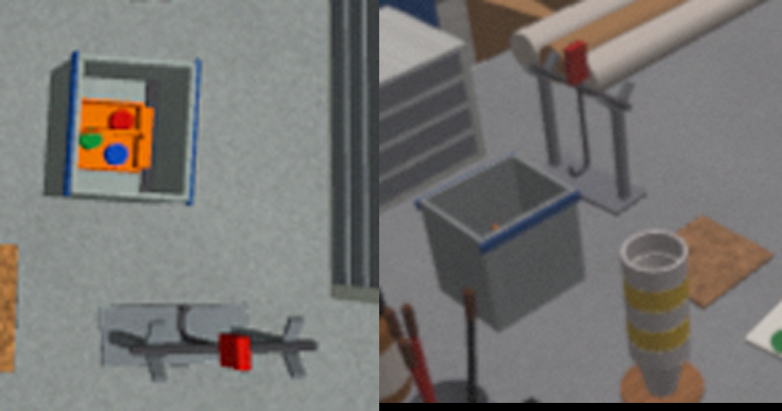

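```bash
cat > m2.py <<'E'
from h import *
t=viewer.camera('top');s=viewer.camera('scene')
for c,nm in((t,'T'),(s,'S')):
    P=pts(c)
    for z0,z1,n in((.185,.20,'rim5'),):
        sel=(P[...,2]>z0)&(P[...,2]<z1)&(abs(P[...,0]-.629)<.05)&(abs(P[...,1]+.05)<.05)
        Q=P[sel];(x,y),r=cv2.minEnclosingCircle((Q[:,:2]*1000).astype(np.float32));print(nm,n,x,y,r,np.median(Q[:,2]),Q[:,:2].mean(0))
    hsv=cv2.cvtColor(c['image'],cv2.COLOR_RGB2HSV)
    # ring centres: coloured thin pixels near tiles
    for n,(tx,ty) in {'red':(.62,.254),'orange':(.45,.17),'green':(.45,.013)}.items():
        lo,hi=COL[n];m=cv2.inRange(hsv,np.array([lo[0],50,60]),np.array(hi))>0
        W=(hsv[...,1]<70)&(hsv[...,2]>120)
        sel=(abs(P[...,0]-tx)<.12)&(abs(P[...,1]-ty)<.09)&(P[...,2]<.02)&(P[...,2]>-.01)
        w=(sel&(W|m)&(hsv[...,2]>150)).astype(np.uint8);k,l,st,ce=cv2.connectedComponentsWithStats(w)
        i=1+np.argmax(st[1:,4]);print(nm,n,'tile',*rect(P[l==i]),end=' ')
        k,l,st,ce=cv2.connectedComponentsWithStats((m&sel).astype(np.uint8))
        for i in range(1,k):
            if st[i,4]>30:
                q=P[l==i]; print(st[i,4],'C',np.round((q[:,:2].max(0)+q[:,:2].min(0))/2,4),np.round(np.ptp(q[:,:2],axis=0),3),end=' ')
        print()
    m=cv2.inRange(hsv,np.array((8,60,60)),np.array((20,255,220)))>0
    sel=m&(abs(P[...,0]-.44)<.09)&(abs(P[...,1]+.16)<.09)&(P[...,2]<.02)
    k,l,st,ce=cv2.connectedComponentsWithStats(sel.astype(np.uint8));i=1+np.argmax(st[1:,4]);print(nm,'mat',*rect(P[l==i]),np.median(P[l==i][:,2]))
    m=cv2.inRange(hsv,np.array((0,120,80)),np.array((8,255,255)))>0
    sel=m&(P[...,2]>.16)&(abs(P[...,0]-.41)<.06)&(abs(P[...,1]+.38)<.06);print(nm,'grip',*rect(P[sel]),P[sel][:,2].max())
    m=cv2.inRange(hsv,np.array((5,140,80)),np.array((20,255,255)))>0
    sel=m&(abs(P[...,0]-.61)<.05)&(abs(P[...,1]+.30)<.05)
    for z0,z1 in((.025,.045),(.06,.09)):
        q=P[sel&(P[...,2]>z0)&(P[...,2]<z1)]
        if len(q)>5: print(nm,'basket',z0,len(q),*rect(q),np.median(q,0),np.round(q[:40],3).tolist() if z0>.05 else '')
    sel=(P[...,2]>.123)&(P[...,2]<.137)&(abs(P[...,0]-.61)<.1)&(abs(P[...,1]+.30)<.1);print(nm,'tank',*rect(P[sel]))
    # stand
    sel=(P[...,2]>.13)&(abs(P[...,0]-.411)<.05)&(abs(P[...,1]+.38)<.12);
    q=P[sel&(P[...,2]<.158)&(abs(P[...,0]-.411)<.012)];print(nm,'xbar',len(q),q.min(0),q.max(0),np.polyfit(q[:,1],q[:,0],1))
    sel=(P[...,2]>.01)&(P[...,2]<.1)&(abs(P[...,0]-.411)<.06)&(abs(P[...,1]+.38)<.05);q=P[sel];print(nm,'hook',np.round(q[:60],3).tolist())
E
python3 m2.py
```

```text
T rim5 629.1947631835938 -52.99791717529297 31.80104637145996 0.18948733007009988 [ 0.62964343 -0.05416952]
T red tile [593.8 266.9] [143.1 191.8] 84.8 241 C [0.6185 0.2478] [0.121 0.08 ] 
T orange tile [446.8 170.5] [136.6 107. ] 10.8 249 C [0.4529 0.16  ] [0.122 0.078] 
T green tile [473.1  -8.4] [191.1 139.5] 0.8 167 C [0.4774 0.0091] [0.065 0.064] 
T mat [ 436.5 -158.7] [120.2 131.5] 88.1 0.007653343096423959
T grip [ 411.3 -379.7] [29.2 13.1] 2.0 0.21038713931537711
T basket 0.025 138 [ 611.9 -313.7] [69.4 69.8] 86.7 [ 0.61268356 -0.3369896   0.03489206] 
T basket 0.06 27 [ 612.6 -303.1] [47.4  3.6] 85.2 [ 0.61248857 -0.29756193  0.07673132] [[0.616, -0.282, 0.066], [0.616, -0.284, 0.071], [0.615, -0.285, 0.08], [0.615, -0.289, 0.075], [0.615, -0.292, 0.077], [0.615, -0.295, 0.079], [0.613, -0.279, 0.065], [0.613, -0.282, 0.068], [0.613, -0.285, 0.068], [0.612, -0.287, 0.073], [0.612, -0.288, 0.078], [0.612, -0.292, 0.077], [0.612, -0.295, 0.078], [0.612, -0.298, 0.079], [0.612, -0.299, 0.084], [0.612, -0.304, 0.078], [0.612, -0.307, 0.079], [0.612, -0.31, 0.076], [0.613, -0.314
[... 3066 characters left out ...]
0.376, 0.047], [0.409, -0.376, 0.045], [0.414, -0.375, 0.044], [0.41, -0.374, 0.042], [0.418, -0.372, 0.043], [0.41, -0.376, 0.037], [0.414, -0.382, 0.032], [0.415, -0.376, 0.035], [0.41, -0.376, 0.033], [0.445, -0.373, 0.048], [0.442, -0.371, 0.047], [0.418, -0.378, 0.032], [0.415, -0.376, 0.031], [0.443, -0.376, 0.041], [0.44, -0.374, 0.041], [0.425, -0.375, 0.033], [0.42, -0.376, 0.03], [0.415, -0.376, 0.027], [0.443, -0.377, 0.037], [0.442, -0.372, 0.039], [0.434, -0.376, 0.033], [0.43, -0.376, 0.031], [0.428, -0.373, 0.031], [0.423, -0.373, 0.029], [0.445, -0.374, 0.035], [0.442, -0.373, 0.034], [0.439, -0.371, 0.033], [0.434, -0.372, 0.03], [0.392, -0.367, 0.01], [0.439, -0.384, 0.01]]
```

The crop shows the rod's J hook reaching to world +x and the basket's bail running along y. The hook shank comes down at about (180,320) in the crop. First I square the tool to the world axes.

play_rows(steps=[8.5,0,0,-1,0,0,-8.8,8.5,0,0,-1,0,0,-8.8,8.5,0,0,-1,0,0,-8.7,8.5,-2.5,-5,0,0,0,0,8.5,-3,-5.4,0,0,0,0], grip_force=40)

```text
time: 0.92
tcp_pos: [0.3429, 0.4781, 0.2612]
tcp_rot: [-0.001, 1.0, 0.0, 0.0]
ft_force: [1.3, -0.5, -0.2]
opening: 0.0849
grasp_force: 0.0
```

play_rows(steps=[8.5,-3,-5.4,0,0,0,0,8.5,-3,-5.4,0,0,0,0,8.5,-3,-5.4,0,0,0,0,8.5,-3,-5.4,0,0,0,0,8.5,-3,-5.4,0,0,0,0])

```text
time: 1.55
tcp_pos: [0.4938, 0.207, 0.2616]
tcp_rot: [-0.0, 1.0, 0.0, 0.0]
ft_force: [1.7, 0.7, 0.0]
opening: 0.0853
grasp_force: 0.0
```

play_rows(steps=[8.5,-3,-5.4,0,0,0,0,8.5,-3,-5.4,0,0,0,0,8.5,-3,-5.4,0,0,0,0,8.5,-3,-5.4,0,0,0,0,8.5,0,0,0,0,0,0])

```text
time: 2.17
tcp_pos: [0.6143, -0.014, 0.2612]
tcp_rot: [0.004, 1.0, -0.002, 0.0]
ft_force: [-0.2, 1.0, -0.1]
opening: 0.0852
grasp_force: 0.0
```

play_rows(steps=[8.5,-1.6,-3.8,0,0,0,0,8.5,0,0,0,0,0,0,8.5,0,0,4,0,0,0,8.5,0,0,2,0,0,0,8.5,0,0,0,0,0,0])

```text
time: 2.8
tcp_pos: [0.6275, -0.0436, 0.1997]
tcp_rot: [-0.001, 1.0, 0.0, -0.002]
ft_force: [-0.2, 0.1, 0.7]
opening: 0.0849
grasp_force: 0.0
```

```bash
python3 -c "
from h import *
print(arm.observe()['tcp_pos'],arm.observe()['tcp_rot'])
t=cam('scene')
b=(170,60,290,240);im=t['image'][b[1]:b[3],b[0]:b[2],::-1]
cv2.imwrite('pics/pile1.png',cv2.resize(im,None,fx=3,fy=3,interpolation=2))"
```

```text
[ 0.62748787 -0.04358076  0.19971999] [-8.31774523e-04  9.99997824e-01  3.76381490e-04 -1.87601220e-03]
```

View pics/pile1.png

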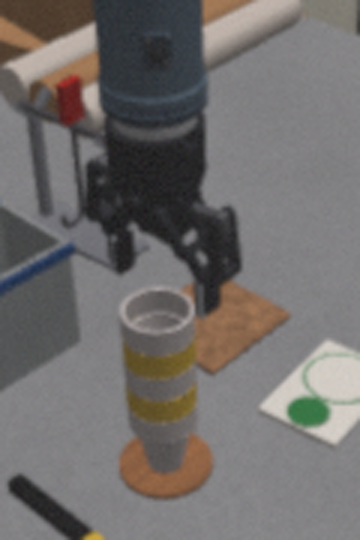

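play_rows(steps=[8.5,-0.3,-0.8,0,0,0,0,8.5,0,0,2,0,0,0,8.5,0,0,1.6,0,0,0,8.5,0,0,0,0,0,0,8.5,0,0,0,0,0,0])

```text
time: 3.48
tcp_pos: [0.6325, -0.0532, 0.166]
tcp_rot: [-0.0, 1.0, -0.0, 0.0]
ft_force: [-0.1, 0.4, -0.2]
opening: 0.0853
grasp_force: 0.0
```

play_rows(steps=[5.8,0,0,0,0,0,0,5.8,0,0,0,0,0,0,5.8,0,0,0,0,0,0,5.8,0,0,0,0,0,0], grip_force=30)

```text
time: 3.98
tcp_pos: [0.6329, -0.053, 0.1664]
tcp_rot: [-0.0, 1.0, 0.0, 0.001]
ft_force: [0.0, 0.8, 5.9]
opening: 0.0622
grasp_force: 33.2
```

```bash
python3 -c "
from h import *
t=cam('scene')
b=(170,60,290,240);im=t['image'][b[1]:b[3],b[0]:b[2],::-1]
cv2.imwrite('pics/pile2.png',cv2.resize(im,None,fx=3,fy=3,interpolation=2))"
```

```text
(no output)
```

View pics/pile2.png

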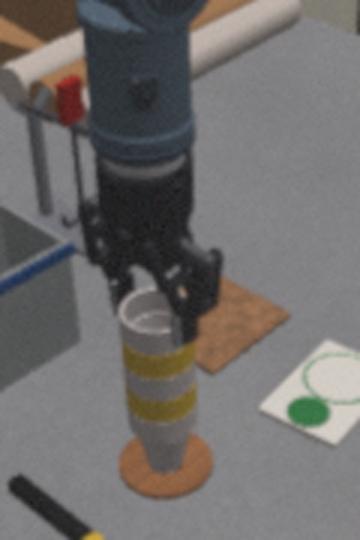

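The finger tip at (185,345) in the crop sits just above the yellow band, so only cup 5 is held. I lift it and look at the tiles again.

play_rows(steps=[5.8,0,0,-1.5,0,0,0,5.8,0,0,-2,0,0,0,5.8,0,0,-2,0,0,0,5.8,0,0,-2,0,0,0,5.8,0,0,-2,0,0,0])

```text
time: 4.65
tcp_pos: [0.6317, -0.0533, 0.2614]
tcp_rot: [-0.0, 1.0, -0.0, -0.0]
ft_force: [0.1, -0.5, -1.4]
opening: 0.0618
grasp_force: 33.3
```

```bash
cat > look2.py <<'E'
from h import *
import sys
# tiles: disc centre + ring centre averaged over both views; jars; mat; pile top
def ringfit(c,n):
    P=pts(c);hsv=cv2.cvtColor(c['image'],cv2.COLOR_RGB2HSV);lo,hi=COL[n]
    m=(cv2.inRange(hsv,np.array([lo[0],40,60]),np.array(hi))>0)&(P[...,2]<.02)&(P[...,2]>-.01)&(P[...,0]>.33)&(P[...,0]<.75)&(P[...,1]>-.08)&(P[...,1]<.32)
    M=cv2.inRange(hsv,np.array(lo),np.array(hi))*m.astype(np.uint8)
    M=cv2.morphologyEx(M,cv2.MORPH_OPEN,np.ones((3,3)))
    k,l,st,ce=cv2.connectedComponentsWithStats(M)
    if k<2:return None
    i=1+np.argmax(st[1:,4]);u,v=ce[i];d=ray(c,u,v,.008)
    q=np.array([ray(c,x,y,.008)[:2] for y,x in zip(*np.nonzero(m))])
    r=np.linalg.norm(q-d[:2],axis=1);q=q[(r>.028)&(r<.112)]
    if len(q)<12: return np.r_[d[:2],0,0,len(q)],st[i,4]
    from scipy.optimize import least_squares
    f=least_squares(lambda p:np.r_[np.linalg.norm(q-p,axis=1)-.0385],q.mean(0),loss='soft_l1',f_scale=.002).x
    return np.r_[d[:2],f,len(q)],st[i,4]
t=cam('top');s=cam('scene')
for n in ('red','orange','green'):
    for c,k in((t,'T'),(s,'S')):
        r=ringfit(c,n)
        if r is None: print(k,n,None);continue
        a=r[0];print(k,n,'disc',np.round(a[:2],4),r[1],'ring',np.round(a[2:4],4),int(a[4]),'yaw',round(np.degrees(np.arctan2(a[1]-a[3],a[0]-a[2])),1))
for c,k in((t,'T'),(s,'S')):
    P=pts(c);hsv=cv2.cvtColor(c['image'],cv2.COLOR_RGB2HSV)
    m=cv2.inRange(hsv,np.array((8,60,60)),np.array((20,255,220)))>0
    sel=m&(abs(P[...,0]-.44)<.11)&(abs(P[...,1]+.17)<.1)&(P[...,2]<.02)
    kk,l,st,ce=cv2.connectedComponentsWithStats(sel.astype(np.uint8));i=1+np.argmax(st[1:,4]);print(k,'mat',*rect(P[l==i]))
    for n in COL: print(k,'jar',n,[x[2] for x in seg(c,*COL[n],(100,150,500,300),.035,.07) if x[2][1]>.3])
    sel=(P[...,2]>.03)&(P[...,2]<.3)&(abs(P[...,0]-.631)<.045)&(abs(P[...,1]+.052)<.045)
    if sel.sum()>10: z=np.percentile(P[sel][:,2],95);q=P[sel&(abs(P[...,2]-z)<.008)];print(k,'pile z',round(z,3),cv2.minEnclosingCircle((q[:,:2]*1000).astype(np.float32)))
E
python3 look2.py; python3 -c "
from h import *
t=cam('scene');cv2.imwrite('pics/l1.png',cv2.resize(t['image'][:,:,::-1],(768,576)))"
```

```text
T red disc [0.6572 0.2546] 134 ring [0.5966 0.247 ] 81 yaw 7.1
S red disc [0.6591 0.2551] 173 ring [0.5977 0.2488] 114 yaw 5.8
T orange disc [0.4908 0.1712] 131 ring [0.4307 0.1594] 69 yaw 11.1
S orange disc [0.4923 0.172 ] 109 ring [0.4321 0.1609] 110 yaw 10.4
T green disc [0.4889 0.0134] 128 ring [0.4283 0.0071] 46 yaw 6.0
S green disc [0.4909 0.0141] 80 ring [0. 0.] 0 yaw 1.6
T mat [ 435.3 -206.2] [ 27.5 129.6] 89.9
T jar red [[0.4426, 0.3339, 0.05]]
T jar orange [[0.529, 0.4227, 0.0491]]
T jar green [[0.5208, 0.3342, 0.0499]]
T jar blue [[0.4608, 0.4127, 0.0507]]
S mat [ 436.7 -160.7] [131.5 130.4] 87.3
S jar red [[0.4437, 0.3355, 0.0495]]
S jar orange [[0.5292, 0.4236, 0.0492]]
S jar green [[0.5207, 0.3355, 0.0492]]
S jar blue [[0.463, 0.4132, 0.049]]
S pile z 0.287 ((635.7673950195312, -51.18649673461914), 44.4573974609375)
```

View pics/l1.png

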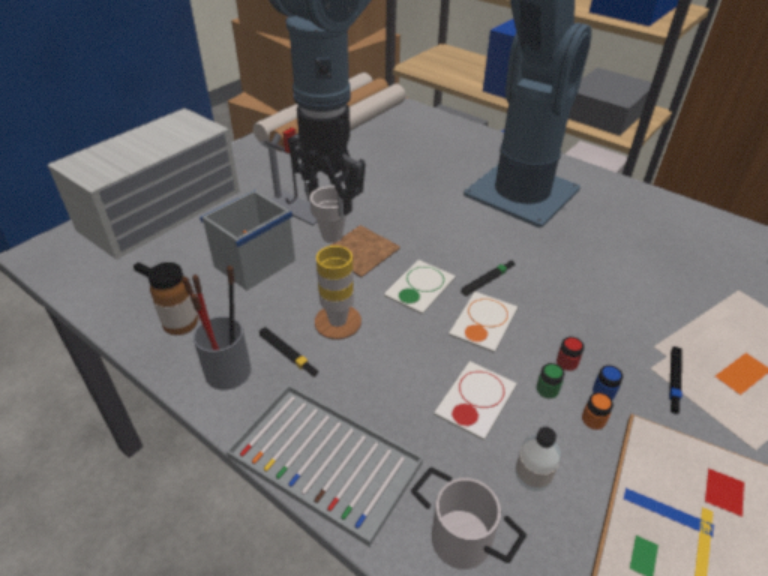

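Cup 5 is held cleanly above the pile at (325,205), and four cups remain at (335,290). Carrying it to the red ring.

play_rows(steps=[5.8,0.6,4,0,0,0,0,5.8,0.6,5.5,0,0,0,0,5.8,0.7,6,0,0,0,0,5.8,0.7,6,0,0,0,0,5.8,0.7,5.5,0,0,0,0])

```text
time: 5.42
tcp_pos: [0.5977, 0.2188, 0.2591]
tcp_rot: [-0.0, 1.0, -0.0, -0.001]
ft_force: [0.6, 0.6, -0.9]
opening: 0.062
grasp_force: 33.4
```

play_rows(steps=[5.8,0,3.1,2,0,0,0,5.8,0,0,5,0,0,0,5.8,0,0,5,0,0,0,5.8,0,0,3.5,0,0,0,5.8,0,0,2,0,0,0])

```text
time: 6.05
tcp_pos: [0.5972, 0.247, 0.0823]
tcp_rot: [-0.0, 1.0, -0.001, -0.002]
ft_force: [0.8, 0.9, -0.6]
opening: 0.0619
grasp_force: 33.4
```

play_rows(steps=[5.8,0,0,0.5,0,0,0,5.8,0,0,0,0,0,0])

```text
time: 6.3
tcp_pos: [0.5996, 0.2481, 0.0811]
tcp_rot: [-0.0, 1.0, 0.0, 0.001]
ft_force: [0.8, 0.8, -1.4]
opening: 0.0619
grasp_force: 33.4
```

play_rows(steps=[5.8,0,0,1.0,0,0,0,5.8,0,0,0.4,0,0,0,5.8,0,0,0,0,0,0])

```text
time: 6.68
tcp_pos: [0.5988, 0.2478, 0.0661]
tcp_rot: [-0.0, 1.0, -0.0, -0.0]
ft_force: [-0.1, 0.3, -1.6]
opening: 0.0616
grasp_force: 33.4
```

play_rows(steps=[5.8,0,0,0.2,0,0,0,5.8,0,0,0,0,0,0])

```text
time: 6.92
tcp_pos: [0.5992, 0.248, 0.0645]
tcp_rot: [-0.0, 1.0, 0.0, 0.0]
ft_force: [0.5, 1.0, 0.1]
opening: 0.0622
grasp_force: 33.5
```

play_rows(steps=[5.8,0,0,0.1,0,0,0,8.5,0,0,0,0,0,0,8.5,0,0,0,0,0,0,8.5,0,0,0,0,0,0])

```text
time: 7.42
tcp_pos: [0.5989, 0.2479, 0.0632]
tcp_rot: [-0.0, 1.0, -0.0, -0.0]
ft_force: [-0.9, 0.5, 0.3]
opening: 0.0849
grasp_force: 0.0
```

play_rows(steps=[8.5,0,0,-2,0,0,0,8.5,0,0,-5,0,0,0,8.5,-1,-4,-6,0,0,0,8.5,-1,-6,-4,0,0,0,8.5,-1,-6,0,0,0,0])

```text
time: 8.05
tcp_pos: [0.6287, 0.102, 0.2246]
tcp_rot: [-0.001, 1.0, 0.001, 0.004]
ft_force: [0.2, 1.2, -1.0]
opening: 0.085
grasp_force: 0.0
```

play_rows(steps=[8.5,0,-6,0,0,0,0,8.5,0,-6,0,0,0,0,8.5,0,-2.0,0,0,0,0,8.5,0,0,0,0,0,0])

```text
time: 8.55
tcp_pos: [0.6264, -0.0394, 0.2203]
tcp_rot: [0.001, 1.0, -0.0, 0.001]
ft_force: [-0.6, 1.4, 0.4]
opening: 0.085
grasp_force: 0.0
```

```bash
python3 look2.py | grep -v jar; python3 -c "
from h import *
for n in('top','scene'):
  c=viewer.camera(n);P=pts(c);s=(abs(P[...,0]-.597)<.06)&(abs(P[...,1]-.248)<.06)&(P[...,2]>.075)&(P[...,2]<.1);q=P[s];print(len(q),np.median(q[:,2]),cv2.minEnclosingCircle((q[:,:2]*1000).astype(np.float32)))
"
```

```text
T red disc [0.6576 0.2546] 130 ring [0.5968 0.248 ] 54 yaw 6.2
S red disc [0.6591 0.255 ] 173 ring [0.5966 0.2484] 79 yaw 6.0
T orange disc [0.4907 0.1709] 131 ring [0.4308 0.1594] 65 yaw 10.9
S orange disc [0.4918 0.1719] 104 ring [0.4322 0.1609] 110 yaw 10.5
T green disc [0.4891 0.0165] 106 ring [0.4284 0.0068] 34 yaw 9.1
S green disc [0.4909 0.0141] 80 ring [0. 0.] 0 yaw 1.6
T mat [ 435.  -192.9] [129.6  55.5] 1.0
S mat [ 438.2 -160.8] [132.1 128.1] 87.1
S pile z 0.287 ((626.2576904296875, -59.54328155517578), 38.83693313598633)
112 0.08686159740593558 ((596.7222900390625, 246.6790008544922), 32.23576736450195)
250 0.08402202491568195 ((599.3389282226562, 250.48345947265625), 32.69953155517578)
```

play_rows(steps=[8.5,-0.5,-1.3,0,0,0,0,8.5,0,0,3,0,0,0,8.5,0,0,3,0,0,0,8.5,0,0,1.5,0,0,0,8.5,0,0,0,0,0,0])

```text
time: 9.38
tcp_pos: [0.6307, -0.0511, 0.1433]
tcp_rot: [-0.0, 1.0, -0.0, -0.001]
ft_force: [-0.2, -0.5, 0.7]
opening: 0.0851
grasp_force: 0.0
```

play_rows(steps=[8.5,0,0,0.3,0,0,0,8.5,0,0,0,0,0,0,5.8,0,0,0,0,0,0,5.8,0,0,0,0,0,0,5.8,0,0,0,0,0,0], grip_force=30)

```text
time: 10.0
tcp_pos: [0.632, -0.0512, 0.1423]
tcp_rot: [-0.0, 1.0, -0.0, 0.001]
ft_force: [0.5, -0.7, 6.7]
opening: 0.0636
grasp_force: 32.9
```

play_rows(steps=[5.8,0,0,-1.5,0,0,0,5.8,0,0,-2,0,0,0,5.8,0,0,-2,0,0,0,5.8,0,0,-2,0,0,0,5.8,0,0,-2,0,0,0])

```text
time: 10.62
tcp_pos: [0.6309, -0.0509, 0.2373]
tcp_rot: [-0.0, 1.0, 0.0, -0.0]
ft_force: [0.6, -0.1, -1.3]
opening: 0.064
grasp_force: 33.5
```

```bash
python3 look2.py | grep -E "orange|green|red|mat"; python3 -c "
from h import *
t=cam('scene')
b=(170,60,290,240);im=t['image'][b[1]:b[3],b[0]:b[2],::-1]
cv2.imwrite('pics/pile3.png',cv2.resize(im,None,fx=2,fy=2,interpolation=2))"
```

```text
T red disc [0.6577 0.2546] 131 ring [0.5969 0.2479] 55 yaw 6.3
S red disc [0.6588 0.2553] 171 ring [0.5966 0.2485] 80 yaw 6.2
T orange disc [0.4907 0.1709] 131 ring [0.4308 0.1594] 69 yaw 10.8
S orange disc [0.4924 0.1719] 108 ring [0.4322 0.161 ] 109 yaw 10.3
T green disc [0.4889 0.0138] 125 ring [0.4285 0.007 ] 46 yaw 6.4
S green disc [0.4898 0.0141] 75 ring [0. 0.] 0 yaw 1.7
T mat [ 435.3 -203.4] [129.4  33.8] 0.2
T jar red [[0.4427, 0.3335, 0.0501]]
T jar orange [[0.5276, 0.4224, 0.0504]]
T jar green [[0.5194, 0.3347, 0.0499]]
S mat [ 438.2 -160.7] [130.  132.3] 88.8
S jar red [[0.4436, 0.3344, 0.0492]]
S jar orange [[0.5284, 0.4234, 0.0492]]
S jar green [[0.5209, 0.3354, 0.0495]]
```

View pics/pile3.png

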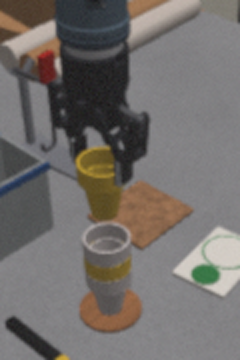

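The yellow cup 4 came away alone at (98,180), and three cups remain. Carrying it to the orange ring.

play_rows(steps=[5.8,3,3,0,0,0,0,5.8,4,4.3,0,0,0,0,5.8,4,4.3,0,0,0,0,5.8,4,4.3,0,0,0,0,5.8,3.5,3.8,0,0,0,0])

```text
time: 11.4
tcp_pos: [0.4437, 0.1473, 0.2354]
tcp_rot: [-0.001, 1.0, -0.0, -0.001]
ft_force: [-0.0, 1.0, -1.2]
opening: 0.0638
grasp_force: 33.6
```

play_rows(steps=[5.8,1.4,1.4,2,0,0,0,5.8,0,0,5,0,0,0,5.8,0,0,5,0,0,0,5.8,0,0,3,0,0,0,5.8,0,0,0,0,0,0])

```text
time: 12.02
tcp_pos: [0.4298, 0.1589, 0.084]
tcp_rot: [-0.0, 1.0, -0.001, -0.003]
ft_force: [0.2, -0.2, -1.3]
opening: 0.0637
grasp_force: 34.0
```

play_rows(steps=[5.8,-0.2,0.1,1.0,0,0,0,5.8,0,0,0.5,0,0,0,5.8,0,0,0,0,0,0])

```text
time: 12.4
tcp_pos: [0.4343, 0.1611, 0.0714]
tcp_rot: [-0.0, 1.0, 0.0, 0.0]
ft_force: [0.1, 0.6, -1.5]
opening: 0.0634
grasp_force: 34.0
```

play_rows(steps=[5.8,0,0,0.2,0,0,0,5.8,0,0,0,0,0,0])

```text
time: 12.65
tcp_pos: [0.4342, 0.161, 0.0693]
tcp_rot: [-0.0, 1.0, 0.0, 0.0]
ft_force: [-0.2, -0.3, -0.8]
opening: 0.0633
grasp_force: 34.0
```

play_rows(steps=[5.8,0.2,-0.1,0.2,0,0,0,5.8,0,0,0.1,0,0,0,5.8,0,0,0,0,0,0])

```text
time: 13.02
tcp_pos: [0.4322, 0.1597, 0.0663]
tcp_rot: [-0.0, 1.0, -0.0, 0.0]
ft_force: [-1.2, -1.5, 3.1]
opening: 0.0635
grasp_force: 34.3
```

play_rows(steps=[8.5,0,0,0,0,0,0,8.5,0,0,0,0,0,0,8.5,0,0,-2,0,0,0,8.5,0,0,-5,0,0,0,8.5,0,0,-5,0,0,0])

```text
time: 13.65
tcp_pos: [0.4318, 0.1598, 0.1873]
tcp_rot: [-0.0, 1.0, -0.0, -0.0]
ft_force: [1.7, -0.3, 0.1]
opening: 0.0849
grasp_force: 0.0
```

play_rows(steps=[8.5,-4,-4.2,0,0,0,0,8.5,-4,-4.2,0,0,0,0,8.5,-4,-4.2,0,0,0,0,8.5,-4,-4.2,0,0,0,0,8.5,-3.9,-4.4,0,0,0,0])

```text
time: 14.28
tcp_pos: [0.6324, -0.053, 0.186]
tcp_rot: [-0.0, 1.0, 0.0, 0.0]
ft_force: [1.6, 0.2, 0.4]
opening: 0.0844
grasp_force: 0.0
```

play_rows(steps=[8.5,0,0,0,0,0,0,8.5,0,0,3,0,0,0,8.5,0,0,2,0,0,0,8.5,0,0,0,0,0,0])

```text
time: 14.78
tcp_pos: [0.6295, -0.0512, 0.1343]
tcp_rot: [-0.001, 1.0, 0.0, -0.002]
ft_force: [-0.5, 0.3, 0.7]
opening: 0.0848
grasp_force: 0.0
```

```bash
python3 -c "
from h import *
print(arm.observe()['tcp_pos'])
for n in('top','scene'):
  c=viewer.camera(n);P=pts(c);s=(abs(P[...,0]-.4315)<.06)&(abs(P[...,1]-.16)<.06)&(P[...,2]>.075)&(P[...,2]<.1);q=P[s];print(len(q),np.median(q[:,2]),cv2.minEnclosingCircle((q[:,:2]*1000).astype(np.float32)))
"
```

```text
[ 0.6294839  -0.05118943  0.13432288]
108 0.0862157456103565 ((430.2799072265625, 157.74169921875), 31.94879722595215)
190 0.08316220004661562 ((430.5185852050781, 162.3618927001953), 33.860809326171875)
```

play_rows(steps=[8.5,0,0,1.8,0,0,0,8.5,0,0,0,0,0,0,5.8,0,0,0,0,0,0,5.8,0,0,0,0,0,0,5.8,0,0,0,0,0,0])

```text
time: 15.5
tcp_pos: [0.6318, -0.0521, 0.1189]
tcp_rot: [-0.0, 1.0, -0.0, 0.001]
ft_force: [-0.7, -0.2, 3.5]
opening: 0.063
grasp_force: 33.4
```

play_rows(steps=[5.8,0,0,-1.5,0,0,0,5.8,0,0,-2,0,0,0,5.8,0,0,-2,0,0,0,5.8,0,0,-2,0,0,0,5.8,0,0,-2,0,0,0])

```text
time: 16.12
tcp_pos: [0.6314, -0.052, 0.2153]
tcp_rot: [-0.0, 1.0, 0.0, 0.001]
ft_force: [-0.6, 0.2, -1.9]
opening: 0.063
grasp_force: 33.4
```

```bash
python3 look2.py | grep -E "orange|green|red|mat"; python3 -c "
from h import *
t=cam('scene')
b=(150,60,350,260);im=t['image'][b[1]:b[3],b[0]:b[2],::-1]
cv2.imwrite('pics/pile4.png',cv2.resize(im,None,fx=3,fy=3,interpolation=2))"
```

```text
T red disc [0.6577 0.2546] 131 ring [0.5967 0.2479] 53 yaw 6.3
S red disc [0.6594 0.2555] 172 ring [0.5965 0.2484] 81 yaw 6.4
T orange disc [0.4908 0.1711] 130 ring [0.4301 0.1604] 42 yaw 10.0
S orange disc [0.4928 0.1718] 105 ring [0.4313 0.1604] 90 yaw 10.6
T green disc [0.4884 0.0132] 129 ring [0.4284 0.0072] 48 yaw 5.7
S green disc [0.4909 0.0141] 80 ring [0. 0.] 0 yaw 1.6Traceback (most recent call last):
  File "look2.py", line 28, in <module>
    kk,l,st,ce=cv2.connectedComponentsWithStats(sel.astype(np.uint8));i=1+np.argmax(st[1:,4]);print(k,'mat',*rect(P[l==i]))
                                                                          ~~~~~~~~~^^^^^^^^^^
    return _wrapfunc(a, 'argmax', axis=axis, out=out, **kwds)
    return bound(*args, **kwds)
ValueError: attempt to get argmax of an empty sequence
```

View pics/pile4.png

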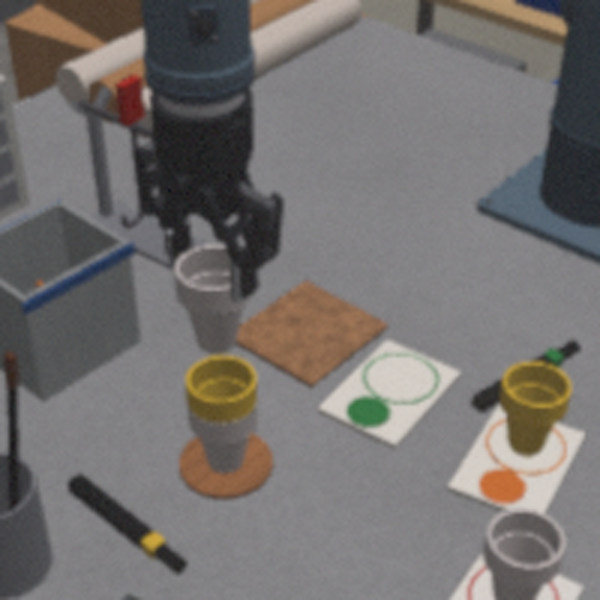

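Cup 3 (white) is held at (210,300); two cups remain nested on the saucer. The orange and red tiles each have a cup. Carrying it to the green ring.

play_rows(steps=[5.8,4,1.2,0,0,0,0,5.8,5,1.5,0,0,0,0,5.8,5,1.5,0,0,0,0,5.8,4,1.2,0,0,0,0,5.8,2.2,0.6,2,0,0,0])

```text
time: 16.9
tcp_pos: [0.4277, 0.0086, 0.1934]
tcp_rot: [-0.001, 1.0, 0.0, 0.001]
ft_force: [0.6, 0.2, -1.6]
opening: 0.0633
grasp_force: 33.4
```

play_rows(steps=[5.8,0,0,4,0,0,0,5.8,0,0,4,0,0,0,5.8,0,0,2.5,0,0,0,5.8,0,0,0,0,0,0,5.8,0,0,0,0,0,0])

```text
time: 17.52
tcp_pos: [0.4296, 0.008, 0.0888]
tcp_rot: [-0.0, 1.0, 0.0, 0.0]
ft_force: [0.3, -0.9, -1.2]
opening: 0.063
grasp_force: 33.8
```

```bash
python3 -c "
from h import *
o=arm.observe();print(o['tcp_pos'],o['ft_force'])
c=cam('scene','gr1')
P=pts(c);hsv=cv2.cvtColor(c['image'],cv2.COLOR_RGB2HSV);
m=(hsv[...,2]>140)&(hsv[...,1]<60)&(abs(P[...,2]-.008)<.008)&(abs(P[...,0]-.445)<.1)&(abs(P[...,1]-.01)<.065)
print(rect(P[m]),m.sum())
d=hsv[(abs(P[...,2]-.008)<.008)&(np.hypot(P[...,0]-.428,P[...,1]-.008)<.045)&(hsv[...,1]>40)];print(len(d),np.median(d,0))
g=(hsv[...,0]>38)&(hsv[...,0]<90)&(hsv[...,1]>25)&(abs(P[...,2]-.008)<.01)&(abs(P[...,0]-.42)<.06)&(abs(P[...,1]-.01)<.06)
q=P[g];print(g.sum(),q[:,:2].min(0) if len(q) else 0,q[:,:2].max(0) if len(q) else 0)
"
```

```text
[0.42963233 0.00795709 0.08881639] [ 0.34836407 -0.87557359 -1.22765894]
(array([446.1,   9. ]), array([144.2,  99.2]), 4.2) 671
11 [ 60.  55. 148.]
66 [ 0.38753502 -0.02901419] [0.47927881 0.04755106]
```

play_rows(steps=[5.8,0,0,1.2,0,0,0,5.8,0,0,0.5,0,0,0,5.8,0,0,0,0,0,0])

```text
time: 17.95
tcp_pos: [0.4288, 0.0079, 0.0708]
tcp_rot: [-0.0, 1.0, -0.0, -0.0]
ft_force: [0.3, -0.2, -0.7]
opening: 0.0626
grasp_force: 33.8
```

play_rows(steps=[5.8,0,0,0.2,0,0,0,5.8,0,0,0,0,0,0])

```text
time: 18.2
tcp_pos: [0.4292, 0.008, 0.0691]
tcp_rot: [-0.0, 1.0, -0.0, 0.0]
ft_force: [-0.5, 0.1, -1.1]
opening: 0.0628
grasp_force: 33.8
```

play_rows(steps=[5.8,0,0,0.1,0,0,0,5.8,0,0,0,0,0,0])

```text
time: 18.45
tcp_pos: [0.4297, 0.008, 0.0688]
tcp_rot: [-0.0, 1.0, 0.0, 0.0]
ft_force: [-1.6, 0.3, 7.8]
opening: 0.063
grasp_force: 34.6
```

play_rows(steps=[8.5,0,0,0,0,0,0,8.5,0,0,0,0,0,0,8.5,0,0,-2,0,0,0,8.5,0,0,-5,0,0,0,6,0,0,-5,0,0,0])

```text
time: 19.08
tcp_pos: [0.4287, 0.0079, 0.1893]
tcp_rot: [-0.0, 1.0, -0.0, -0.0]
ft_force: [2.2, 0.4, 0.2]
opening: 0.0695
grasp_force: 0.0
```

play_rows(steps=[6,-0.2,6,0,0,0,0,6,-0.3,6.1,0,0,0,0,6,-0.3,6.1,0,0,0,0,6,-0.3,6.1,0,0,0,0,6,-0.3,6.1,0,0,0,0])

```text
time: 19.7
tcp_pos: [0.443, 0.3138, 0.1881]
tcp_rot: [-0.0, 1.0, -0.0, 0.0]
ft_force: [1.1, -0.3, -0.2]
opening: 0.0598
grasp_force: 0.0
```

play_rows(steps=[6,0,2.2,0,0,0,0,6,0,0,0,0,0,0,6,0,0,5,0,0,0,6,0,0,2,0,0,0,6,0,0,0,0,0,0])

```text
time: 20.32
tcp_pos: [0.4427, 0.3305, 0.1168]
tcp_rot: [0.001, 1.0, -0.002, -0.001]
ft_force: [-0.1, 0.1, 0.6]
opening: 0.06
grasp_force: 0.0
```

```bash
sed -i "s/    kk,l,st,ce=cv2.connectedComponentsWithStats(sel.astype(np.uint8));i=/    if sel.sum()<20: continue\n&/" look2.py; python3 look2.py; python3 -c "
from h import *
for n in('top','scene'):
  c=viewer.camera(n);P=pts(c);s=(abs(P[...,0]-.429)<.06)&(abs(P[...,1]-.008)<.06)&(P[...,2]>.075)&(P[...,2]<.1);q=P[s];print(len(q),np.median(q[:,2]),cv2.minEnclosingCircle((q[:,:2]*1000).astype(np.float32)))
"
```

```text
T red disc [0.6577 0.2546] 131 ring [0.5967 0.2479] 56 yaw 6.3
S red disc [0.6592 0.2552] 174 ring [0.5966 0.2484] 79 yaw 6.2
T orange disc [ 0.4233 -0.0684] 265 ring [ 0.4244 -0.068 ] 182 yaw -161.2
S orange disc [0.4922 0.172 ] 108 ring [0.4314 0.1605] 89 yaw 10.7
T green disc [0.4884 0.0132] 130 ring [0.4271 0.0076] 44 yaw 5.2
S green disc [0.4902 0.0147] 75 ring [0. 0.] 0 yaw 1.7
T mat [ 426.3 -122.8] [107.1 130.7] 88.6
T jar red []
T jar orange [[0.529, 0.4224, 0.0499]]
T jar green [[0.5208, 0.3343, 0.0501]]
T jar blue []
T pile z 0.113 ((629.0746459960938, -53.040130615234375), 31.81427574157715)
S mat [ 427.8 -125.6] [110.9 134.2] 89.7
S jar red [[0.4434, 0.3346, 0.0493]]
S jar orange [[0.5288, 0.4232, 0.0493]]
S jar green [[0.5205, 0.3352, 0.0492]]
S jar blue [[0.4643, 0.4134, 0.0492]]
S pile z 0.111 ((630.544921875, -49.309059143066406), 33.32106018066406)
95 0.08768565533247452 ((428.2430419921875, 7.027138710021973), 31.66193389892578)
165 0.0824808442212529 ((429.0490417480469, 9.507859230041504), 34.100040435791016)
```

The mat was knocked to about (0.427,-0.12), which I'll remeasure later. All three cups stand in their rings. Next is the red jar.

play_rows(steps=[6,0,0.4,1.5,0,0,0,6,0,0,3,0,0,0,6,0,0,2.5,0,0,0,6,0,0,1.5,0,0,0,6,0,0,0,0,0,0])

```text
time: 21.15
tcp_pos: [0.4424, 0.3376, 0.0321]
tcp_rot: [-0.0, 1.0, -0.001, -0.001]
ft_force: [0.5, 0.5, 0.6]
opening: 0.0598
grasp_force: 0.0
```

play_rows(steps=[3.4,0,0,0,0,0,0,3.4,0,0,0,0,0,0,3.4,0,0,0,0,0,0,3.4,0,0,0,0,0,0], grip_force=30)

```text
time: 21.65
tcp_pos: [0.4438, 0.3384, 0.0341]
tcp_rot: [-0.0, 1.0, 0.001, 0.001]
ft_force: [-0.2, -2.1, 6.3]
opening: 0.0377
grasp_force: 30.6
```

play_rows(steps=[3.4,0,0,-2,0,0,0,3.4,0,0,-5,0,0,0,3.4,0,0,-5,0,0,0,3.4,-4,-1.5,-1,0,0,0,3.4,-4,-1.6,0,0,0,0])

```text
time: 22.28
tcp_pos: [0.5245, 0.3077, 0.1651]
tcp_rot: [-0.001, 1.0, 0.001, 0.001]
ft_force: [0.9, -0.6, -0.9]
opening: 0.0377
grasp_force: 30.4
```

play_rows(steps=[3.4,-5,-2,0,0,0,0,3.4,-5,-2,0,0,0,0,3.4,-3.4,-1.2,0,0,0,0,3.4,0,0,3,0,0,0,3.4,0,0,0,0,0,0])

```text
time: 22.9
tcp_pos: [0.655, 0.2541, 0.1304]
tcp_rot: [-0.0, 1.0, -0.001, -0.003]
ft_force: [-0.4, 0.6, -0.4]
opening: 0.038
grasp_force: 30.4
```

play_rows(steps=[3.4,-0.2,0.1,3,0,0,0,3.4,0,0,3,0,0,0,3.4,0,0,2,0,0,0,3.4,0,0,0,0,0,0,3.4,0,0,0,0,0,0])

```text
time: 23.52
tcp_pos: [0.66, 0.2565, 0.0547]
tcp_rot: [-0.0, 1.0, 0.0, 0.001]
ft_force: [-0.2, -0.5, -0.6]
opening: 0.0378
grasp_force: 30.4
```

play_rows(steps=[3.4,0,0,0.3,0,0,0,3.4,0,0,0.2,0,0,0,3.4,0,0,0,0,0,0])

```text
time: 23.9
tcp_pos: [0.6591, 0.256, 0.0482]
tcp_rot: [-0.0, 1.0, -0.0, -0.0]
ft_force: [0.4, -0.7, -1.1]
opening: 0.0378
grasp_force: 30.4
```

play_rows(steps=[3.4,0,-0.1,0.4,0,0,0,3.4,0,0,0.1,0,0,0,3.4,0,0,0,0,0,0])

```text
time: 24.28
tcp_pos: [0.659, 0.2549, 0.043]
tcp_rot: [-0.0, 1.0, -0.0, -0.0]
ft_force: [0.1, 0.4, -0.7]
opening: 0.0376
grasp_force: 30.4
```

play_rows(steps=[3.4,0,0,0.1,0,0,0,3.4,0,0,0,0,0,0])

```text
time: 24.52
tcp_pos: [0.6592, 0.2551, 0.0422]
tcp_rot: [-0.0, 1.0, 0.0, 0.0]
ft_force: [-0.3, 0.1, -0.3]
opening: 0.0377
grasp_force: 30.4
```

play_rows(steps=[3.4,0,0,0.1,0,0,0,3.4,0,0,0.1,0,0,0,3.4,0,0,0,0,0,0])

```text
time: 24.9
tcp_pos: [0.6595, 0.2551, 0.0422]
tcp_rot: [-0.0, 1.0, 0.0, 0.0]
ft_force: [-5.0, -2.4, 13.2]
opening: 0.0376
grasp_force: 31.6
```

Contact. I release the red jar and go to the orange one.

play_rows(steps=[3.4,0,0,-0.1,0,0,0,6,0,0,0,0,0,0,6,0,0,0,0,0,0,6,0,0,-3,0,0,0,6,0,0,-5,0,0,0])

```text
time: 25.52
tcp_pos: [0.6575, 0.2544, 0.1197]
tcp_rot: [-0.0, 1.0, -0.001, -0.002]
ft_force: [-0.6, 0.2, -0.4]
opening: 0.0599
grasp_force: 0.0
```

play_rows(steps=[6,0,0,-5,0,0,0,6,3.5,4.5,0,0,0,0,6,3.5,4.5,0,0,0,0,6,3.5,4.5,0,0,0,0,6,2.5,3.3,0,0,0,0])

```text
time: 26.15
tcp_pos: [0.5266, 0.4257, 0.171]
tcp_rot: [-0.001, 1.0, 0.0, -0.0]
ft_force: [0.5, -0.1, -1.4]
opening: 0.0598
grasp_force: 0.0
```

play_rows(steps=[6,0,0,2,0,0,0,6,0,0,4,0,0,0,6,0,0,2,0,0,0,6,0,0,0,0,0,0])

```text
time: 26.65
tcp_pos: [0.5286, 0.4213, 0.0892]
tcp_rot: [0.0, 1.0, -0.001, -0.001]
ft_force: [0.3, 1.1, 0.9]
opening: 0.06
grasp_force: 0.0
```

```bash
python3 look2.py; python3 -c "
from h import *
print(arm.observe()['tcp_pos'])
for n in('top','scene'):
  c=viewer.camera(n);P=pts(c);s=(abs(P[...,0]-.659)<.03)&(abs(P[...,1]-.255)<.035)&(P[...,2]>.05)&(P[...,2]<.07);q=P[s];print(len(q),np.median(q[:,2]),cv2.minEnclosingCircle((q[:,:2]*1000).astype(np.float32)))
"
```

```text
T red None
S red None
T orange disc [ 0.4246 -0.0686] 266 ring [ 0.4249 -0.0679] 181 yaw -115.4
S orange disc [0.4923 0.172 ] 109 ring [0.4315 0.1606] 86 yaw 10.6
T green disc [0.4888 0.0134] 127 ring [0.427  0.0076] 41 yaw 5.4
S green disc [0.4909 0.0141] 80 ring [0. 0.] 0 yaw 1.6
T mat [ 426.1 -123. ] [106.2 130.8] 88.9
T jar red []
T jar orange []
T jar green [[0.5209, 0.3343, 0.05]]
T jar blue [[0.4621, 0.4131, 0.0498]]
T pile z 0.113 ((629.517822265625, -53.11760711669922), 31.819862365722656)
S mat [ 427.9 -125.2] [112.3 130. ] 87.8
S jar red []
S jar orange [[0.5286, 0.4233, 0.0492]]
S jar green [[0.5213, 0.3352, 0.0493]]
S jar blue [[0.4632, 0.4135, 0.0493]]
S pile z 0.111 ((630.343505859375, -48.61623001098633), 33.115840911865234)
[0.53008504 0.42303033 0.09200293]
122 0.05752485081063263 ((658.7294921875, 253.19876098632812), 19.220703125)
194 0.056810441510435405 ((653.2308959960938, 255.2855224609375), 25.609167098999023)
```

play_rows(steps=[6,0,0,3,0,0,0,6,0,0,2.8,0,0,0,6,0,0,0,0,0,0,3.4,0,0,0,0,0,0,3.4,0,0,0,0,0,0])

```text
time: 27.48
tcp_pos: [0.5303, 0.4239, 0.0352]
tcp_rot: [-0.0, 1.0, 0.001, 0.001]
ft_force: [-0.9, -0.2, 4.4]
opening: 0.0378
grasp_force: 30.3
```

play_rows(steps=[3.4,0,0,0,0,0,0,3.4,0,0,0,0,0,0])

```text
time: 27.72
tcp_pos: [0.5303, 0.4239, 0.0352]
tcp_rot: [-0.0, 1.0, 0.001, 0.001]
ft_force: [-1.2, 0.3, 7.1]
opening: 0.0375
grasp_force: 30.6
```

play_rows(steps=[3.4,0,0,-2,0,0,0,3.4,0,0,-5,0,0,0,3.4,0,0,-5,0,0,0,3.4,0.7,-4.5,-1,0,0,0,3.4,0.8,-5.5,0,0,0,0])

```text
time: 28.35
tcp_pos: [0.5147, 0.3236, 0.1661]
tcp_rot: [-0.001, 1.0, 0.002, 0.002]
ft_force: [0.4, -1.2, -0.4]
opening: 0.0378
grasp_force: 30.5
```

play_rows(steps=[3.4,0.8,-5.5,0,0,0,0,3.4,0.8,-5.5,0,0,0,0,3.4,0.7,-4.1,0,0,0,0,3.4,0,0,3,0,0,0,3.4,0,0,0,0,0,0])

```text
time: 28.98
tcp_pos: [0.49, 0.1713, 0.1329]
tcp_rot: [0.0, 1.0, -0.0, -0.001]
ft_force: [0.4, 0.7, -0.5]
opening: 0.0376
grasp_force: 30.4
```

play_rows(steps=[3.4,-0.1,0,3,0,0,0,3.4,0,0,3,0,0,0,3.4,0,0,2.2,0,0,0,3.4,0,0,0.3,0,0,0,3.4,0,0,0,0,0,0])

```text
time: 29.6
tcp_pos: [0.4929, 0.1727, 0.0493]
tcp_rot: [-0.0, 1.0, 0.0, 0.001]
ft_force: [-0.3, 0.5, -0.9]
opening: 0.0379
grasp_force: 30.5
```

play_rows(steps=[3.4,0,0,0.2,0,0,0,3.4,0,0,0,0,0,0])

```text
time: 29.85
tcp_pos: [0.4926, 0.1722, 0.0468]
tcp_rot: [-0.0, 1.0, 0.0, 0.001]
ft_force: [-0.3, -0.2, -1.4]
opening: 0.038
grasp_force: 30.5
```

play_rows(steps=[3.4,0,0,0.3,0,0,0,3.4,0,0,0,0,0,0])

```text
time: 30.1
tcp_pos: [0.4924, 0.1721, 0.0433]
tcp_rot: [-0.0, 1.0, 0.0, 0.0]
ft_force: [0.8, -0.4, 0.6]
opening: 0.0377
grasp_force: 30.5
```

play_rows(steps=[3.4,0,0,0.1,0,0,0,3.4,0,0,0,0,0,0])

```text
time: 30.35
tcp_pos: [0.4927, 0.172, 0.0431]
tcp_rot: [-0.0, 1.0, 0.0, 0.0]
ft_force: [-2.6, -1.4, 11.8]
opening: 0.0378
grasp_force: 31.5
```

play_rows(steps=[3.4,0,0,-0.1,0,0,0,6,0,0,0,0,0,0,6,0,0,0,0,0,0,6,0,0,-3,0,0,0,6,0,0,-5,0,0,0])

```text
time: 30.98
tcp_pos: [0.4907, 0.1714, 0.1226]
tcp_rot: [-0.0, 1.0, -0.001, -0.002]
ft_force: [0.6, 0.3, 0.5]
opening: 0.0598
grasp_force: 0.0
```

play_rows(steps=[6,0,1,-5,0,0,0,6,-1,5,0,0,0,0,6,-1,5.3,0,0,0,0,6,-0.8,5,0,0,0,0,6,0,0,0,0,0,0])

```text
time: 31.6
tcp_pos: [0.5187, 0.3403, 0.1728]
tcp_rot: [-0.003, 1.0, 0.001, -0.0]
ft_force: [-0.7, -0.1, 0.1]
opening: 0.06
grasp_force: 0.0
```

play_rows(steps=[6,0,0,2,0,0,0,6,0,0,4,0,0,0,6,0,0,2,0,0,0,6,0,0,0,0,0,0])

```text
time: 32.1
tcp_pos: [0.5192, 0.3337, 0.0918]
tcp_rot: [0.0, 1.0, -0.001, -0.001]
ft_force: [0.3, 0.1, 0.5]
opening: 0.0602
grasp_force: 0.0
```

```bash
python3 look2.py|grep -E "green|mat|pile"; python3 -c "
from h import *
print(arm.observe()['tcp_pos'])
for n in('top','scene'):
  c=viewer.camera(n);P=pts(c);s=(abs(P[...,0]-.4925)<.03)&(abs(P[...,1]-.172)<.035)&(P[...,2]>.05)&(P[...,2]<.07);q=P[s];print(len(q),np.median(q[:,2]),cv2.minEnclosingCircle((q[:,:2]*1000).astype(np.float32)))
"
```

```text
T green disc [0.4884 0.0132] 130 ring [0.427  0.0076] 41 yaw 5.2
S green disc [0.4908 0.0141] 79 ring [0. 0.] 0 yaw 1.7
T mat [ 426.  -122.4] [107.4 131. ] 88.1
T jar green []
T pile z 0.113 ((629.1007690429688, -52.85279846191406), 31.743776321411133)
S mat [ 427.7 -125.8] [111.8 132.1] 89.3
S jar green [[0.5205, 0.3356, 0.0488]]
S pile z 0.111 ((630.427001953125, -48.71642303466797), 33.223846435546875)
[0.52078828 0.33511225 0.09410166]
120 0.05787339018356075 ((490.6514587402344, 169.8836212158203), 18.768131256103516)
133 0.056588755022257686 ((487.8105773925781, 168.19375610351562), 27.19318962097168)
```

play_rows(steps=[6,0,0,3,0,0,0,6,0,0,2.9,0,0,0,6,0,0,0,0,0,0,3.4,0,0,0,0,0,0,3.4,0,0,0,0,0,0])

```text
time: 32.92
tcp_pos: [0.5213, 0.3357, 0.036]
tcp_rot: [-0.0, 1.0, 0.001, 0.001]
ft_force: [-1.5, -0.3, 4.1]
opening: 0.0378
grasp_force: 30.2
```

play_rows(steps=[3.4,0,0,0,0,0,0,3.4,0,0,0,0,0,0])

```text
time: 33.17
tcp_pos: [0.5213, 0.3358, 0.036]
tcp_rot: [-0.0, 1.0, 0.001, 0.001]
ft_force: [-1.3, -1.2, 7.5]
opening: 0.0377
grasp_force: 30.4
```

play_rows(steps=[3.4,0,0,-2,0,0,0,3.4,0,0,-5,0,0,0,3.4,0,0,-5,0,0,0,3.4,0.5,-4.5,-1,0,0,0,3.4,0.5,-5.5,0,0,0,0])

```text
time: 33.8
tcp_pos: [0.5109, 0.2355, 0.1671]
tcp_rot: [-0.001, 1.0, 0.001, 0.002]
ft_force: [0.5, -1.8, -0.8]
opening: 0.0378
grasp_force: 30.5
```

play_rows(steps=[3.4,0.5,-5.5,0,0,0,0,3.4,0.5,-5.5,0,0,0,0,3.4,0.5,-5.5,0,0,0,0,3.4,0.6,-5.6,0,0,0,0,3.4,0,0,0,0,0,0])

```text
time: 34.42
tcp_pos: [0.4887, 0.0087, 0.1654]
tcp_rot: [0.004, 1.0, -0.001, 0.0]
ft_force: [0.3, 0.9, -1.0]
opening: 0.0377
grasp_force: 30.5
```

play_rows(steps=[3.4,0,0,3,0,0,0,3.4,0,0,3,0,0,0,3.4,0,0,3,0,0,0,3.4,0,0,0,0,0,0,3.4,0,0,0,0,0,0])

```text
time: 35.05
tcp_pos: [0.4901, 0.0146, 0.0755]
tcp_rot: [-0.0, 1.0, 0.0, 0.001]
ft_force: [-0.2, 0.4, 0.6]
opening: 0.0378
grasp_force: 30.5
```

play_rows(steps=[3.4,0,-0.1,2,0,0,0,3.4,0,0,0.7,0,0,0,3.4,0,0,0.2,0,0,0,3.4,0,0,0,0,0,0])

```text
time: 35.55
tcp_pos: [0.4896, 0.0131, 0.0458]
tcp_rot: [-0.0, 1.0, 0.0, 0.0]
ft_force: [0.6, -0.3, -0.7]
opening: 0.0376
grasp_force: 30.5
```

play_rows(steps=[3.4,0,0,0.1,0,0,0,3.4,0,0,0,0,0,0])

```text
time: 35.8
tcp_pos: [0.4893, 0.013, 0.0444]
tcp_rot: [-0.0, 1.0, 0.0, 0.0]
ft_force: [0.6, -0.1, -1.7]
opening: 0.0375
grasp_force: 30.5
```

play_rows(steps=[3.4,0,0,0.1,0,0,0,3.4,0,0,0,0,0,0])

```text
time: 36.05
tcp_pos: [0.4896, 0.0129, 0.044]
tcp_rot: [-0.0, 1.0, -0.0, 0.0]
ft_force: [-2.4, -0.4, 9.4]
opening: 0.0379
grasp_force: 31.4
```

play_rows(steps=[3.4,0,0,-0.1,0,0,0,6,0,0,0,0,0,0,6,0,0,0,0,0,0,6,0,0,-3,0,0,0,6,0,0,-6,0,0,0])

```text
time: 36.67
tcp_pos: [0.4874, 0.0129, 0.1334]
tcp_rot: [-0.0, 1.0, -0.0, -0.003]
ft_force: [1.2, -0.1, 0.3]
opening: 0.0598
grasp_force: 0.0
```

play_rows(steps=[6,0,0,-6,0,0,0,6,0,0,-6,0,0,0,5,0,0,-2,0,0,0,5,1,-5,0,0,0,0,5,1.2,-6,0,0,0,0])

```text
time: 37.3
tcp_pos: [0.4673, -0.0973, 0.2745]
tcp_rot: [-0.002, 1.0, 0.0, 0.001]
ft_force: [1.0, -0.4, -0.6]
opening: 0.05
grasp_force: 0.0
```

play_rows(steps=[5,1.2,-6,0,0,0,0,5,1.2,-6,0,0,0,0,5,1.2,-6,0,0,0,0,5,1,-5,0,0,0,0,5,0.9,-5.1,0,0,0,0])

```text
time: 37.92
tcp_pos: [0.4117, -0.3795, 0.274]
tcp_rot: [-0.0, 1.0, 0.0, 0.0]
ft_force: [0.4, -0.1, -0.0]
opening: 0.0499
grasp_force: 0.0
```

play_rows(steps=[5,0,0,0,0,0,-1.1,5,0,0,0,0,0,0,5,0,0,0,0,0,0])

```text
time: 38.3
tcp_pos: [0.413, -0.3764, 0.274]
tcp_rot: [-0.011, 1.0, 0.0, 0.0]
ft_force: [-0.2, 0.5, 0.1]
opening: 0.0501
grasp_force: 0.0
```

```bash
python3 -c "
from h import *
o=arm.observe();print(o['tcp_pos'],o['joint_pos'])
t=cam('top','t5');s=cam('scene','s5')
for c in(t,s):
  P=pts(c);q=P[(P[...,0]>.3)&(P[...,0]<.56)&(P[...,1]>-.22)&(P[...,1]<-.04)&(P[...,2]>.004)&(P[...,2]<.014)]
  hsv=cv2.cvtColor(c['image'],cv2.COLOR_RGB2HSV)
  m=((hsv[...,0]>5)&(hsv[...,0]<22)&(hsv[...,1]>60)&(hsv[...,2]>50)&(P[...,0]>.3)&(P[...,0]<.56)&(P[...,1]>-.25)&(P[...,1]<-.03)&(P[...,2]<.03)).astype(np.uint8)
  k,l,st,ce=cv2.connectedComponentsWithStats(m);i=1+np.argmax(st[1:,4]);print('mat',st[i,4],*rect(P[l==i]))
  s2=(abs(P[...,0]-.49)<.03)&(abs(P[...,1]-.013)<.035)&(P[...,2]>.05)&(P[...,2]<.07);q=P[s2];print('jar',cv2.minEnclosingCircle((q[:,:2]*1000).astype(np.float32)))
a=cv2.resize(s['image'][40:240,100:400,::-1],None,fx=2.6,fy=2.6,interpolation=2);cv2.imwrite('pics/s5c.png',a)
"
```

```text
[ 0.41298405 -0.37642979  0.27400238] [ 0.45253043  0.33972608  0.26279215  1.75028774 -0.10000295  1.06507194
  2.34195128]
mat 1508 [ 426.1 -116.1] [119.4 131.1] 88.4
jar ((488.6990051269531, 11.453595161437988), 19.208192825317383)
mat 941 [ 429.1 -117. ] [130.6 131.3] 88.4
jar ((484.9794616699219, 12.649036407470703), 25.178361892700195)
```

View pics/s5c.png

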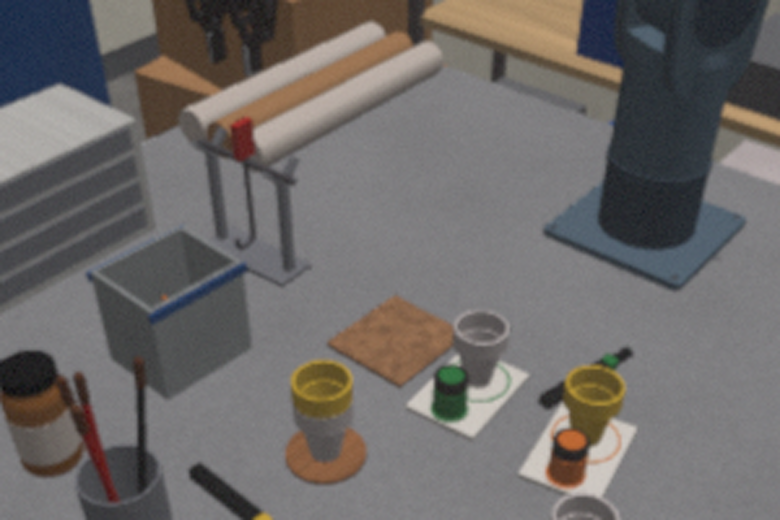

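Red, orange and green tiles are set; the mat is now at (395,340) in the crop. I descend over the red grip plate at (242,138).

play_rows(steps=[5,0,-0.2,3,0,0,0,5,0,0,4,0,0,0,5,0,0,2.5,0,0,0,5,0,0,1.5,0,0,0,5,0,0,0,0,0,0])

```text
time: 39.02
tcp_pos: [0.4122, -0.3794, 0.1637]
tcp_rot: [-0.01, 1.0, 0.0, -0.001]
ft_force: [-0.5, -0.1, 0.6]
opening: 0.0498
grasp_force: 0.0
```

```bash
python3 -c "
from h import *
o=arm.observe();print(o['tcp_pos'])
s=cam('scene','s6');t=cam('top','t6')
a=cv2.resize(s['image'][20:170,140:260,::-1],None,fx=3.4,fy=3.4,interpolation=2);b=cv2.resize(t['image'][195:300,340:450,::-1],None,fx=3.4,fy=3.4,interpolation=2)
im=np.zeros((510,790,3),np.uint8);im[:a.shape[0],:a.shape[1]]=a;im[:b.shape[0],410:410+b.shape[1]]=b;cv2.imwrite('pics/s6c.png',im)
"
```

```text
[ 0.41221167 -0.37942486  0.16365911]
```

View pics/s6c.png

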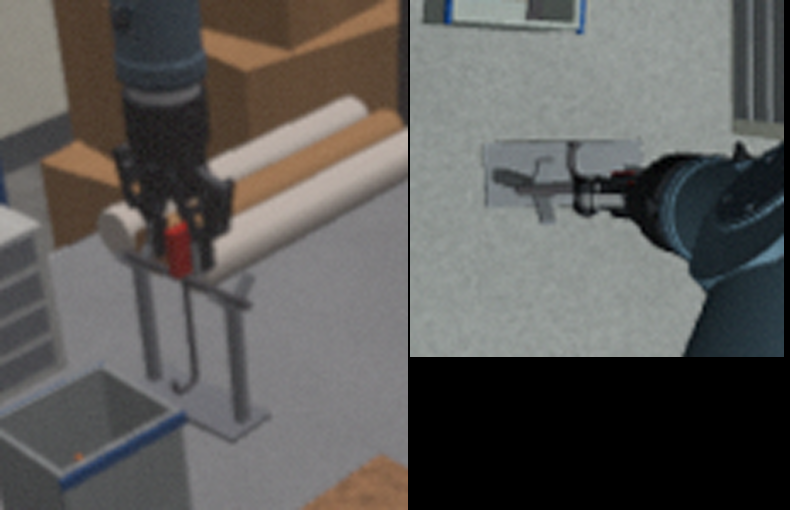

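The grip plate at (178,250) is between the fingers. Closing with 70 N.

play_rows(steps=[0.8,0,0,0,0,0,0,0.8,0,0,0,0,0,0,0.8,0,0,0,0,0,0,0.8,0,0,0,0,0,0,0.8,0,0,0,0,0,0], grip_force=70)

```text
time: 39.75
tcp_pos: [0.4127, -0.3804, 0.165]
tcp_rot: [-0.01, 1.0, -0.001, 0.0]
ft_force: [-1.3, 1.1, 5.6]
opening: 0.0113
grasp_force: 68.0
```

play_rows(steps=[0.8,0,0,0,0,0,0,0.8,0,0,0,0,0,0])

```text
time: 40.0
tcp_pos: [0.4127, -0.3805, 0.165]
tcp_rot: [-0.01, 1.0, -0.001, 0.0]
ft_force: [-1.9, 0.3, 5.8]
opening: 0.0116
grasp_force: 68.0
```

Rod gripped. I lift it clear of the fork and tank rim and move to the approach point beside the bail.

play_rows(steps=[0.8,0,0,-1,0,0,0,0.8,0,0,-2,0,0,0,0.8,0,0,-3,0,0,0,0.8,0,0,-4,0,0,0,0.8,0,0,-3.5,0,0,0])

```text
time: 40.62
tcp_pos: [0.412, -0.3798, 0.3006]
tcp_rot: [-0.009, 1.0, 0.0, -0.0]
ft_force: [0.5, -0.4, -2.7]
opening: 0.0113
grasp_force: 68.2
```

play_rows(steps=[0.8,-2.5,1.2,0,0,0,0,0.8,-4,1.9,0,0,0,0,0.8,-4,1.9,0,0,0,0,0.8,-4,1.9,0,0,0,0,0.8,-1.6,0.8,0,0,0,0])

```text
time: 41.25
tcp_pos: [0.5739, -0.2971, 0.2987]
tcp_rot: [-0.011, 1.0, 0.001, -0.0]
ft_force: [-0.3, -0.4, -3.5]
opening: 0.0111
grasp_force: 68.2
```

play_rows(steps=[0.8,0,0,0,0,0,4.2,0.8,0,0,0,0,0,0,0.8,0,0,0,0,0,0])

```text
time: 41.62
tcp_pos: [0.571, -0.3006, 0.2992]
tcp_rot: [0.027, 1.0, -0.0, -0.0]
ft_force: [0.5, -0.0, -2.9]
opening: 0.0113
grasp_force: 68.2
```

```bash
python3 -c "
from h import *
o=arm.observe();print(o['tcp_pos'],R.from_quat(o['tcp_rot']).as_matrix().round(3).tolist())
s=cam('scene','s7');t=cam('top','t7')
for c in (t,s):
  P=pts(c);hsv=cv2.cvtColor(c['image'],cv2.COLOR_RGB2HSV)
  q=P[(abs(P[...,0]-.60)<.06)&(abs(P[...,1]+.30)<.05)&(P[...,2]>.155)&(P[...,2]<.2)];print(len(q),q.min(0) if len(q) else '',q.max(0) if len(q) else '',np.median(q,0) if len(q) else '')
  m=(hsv[...,0]>5)&(hsv[...,0]<20)&(hsv[...,1]>140)&(abs(P[...,0]-.61)<.05)&(abs(P[...,1]+.30)<.05)&(P[...,2]>.068)&(P[...,2]<.09);q=P[m];print('bail',len(q),np.median(q,0) if len(q) else '')
a=cv2.resize(s['image'][20:220,110:270,::-1],None,fx=2.8,fy=2.8,interpolation=2);b=cv2.resize(t['image'][130:270,335:445,::-1],None,fx=3,fy=3,interpolation=2)
im=np.zeros((560,785,3),np.uint8);im[:a.shape[0],:a.shape[1]]=a;im[:b.shape[0],450:450+b.shape[1]]=b;cv2.imwrite('pics/s7c.png',im)
"
```

```text
[ 0.57103289 -0.30056165  0.29923972] [[-0.999, 0.054, -0.0], [0.054, 0.999, -0.0], [0.0, -0.0, -1.0]]
9 [ 0.5671873  -0.30043791  0.1576858 ] [ 0.59178838 -0.29704931  0.19746523] [ 0.57029077 -0.29788111  0.17771131]
bail 23 [ 0.6122366  -0.29979764  0.07804026]
55 [ 0.56681846 -0.30274662  0.15963287] [ 0.60289807 -0.29341764  0.19668449] [ 0.57622034 -0.29751562  0.17222333]
bail 0
```

View pics/s7c.png

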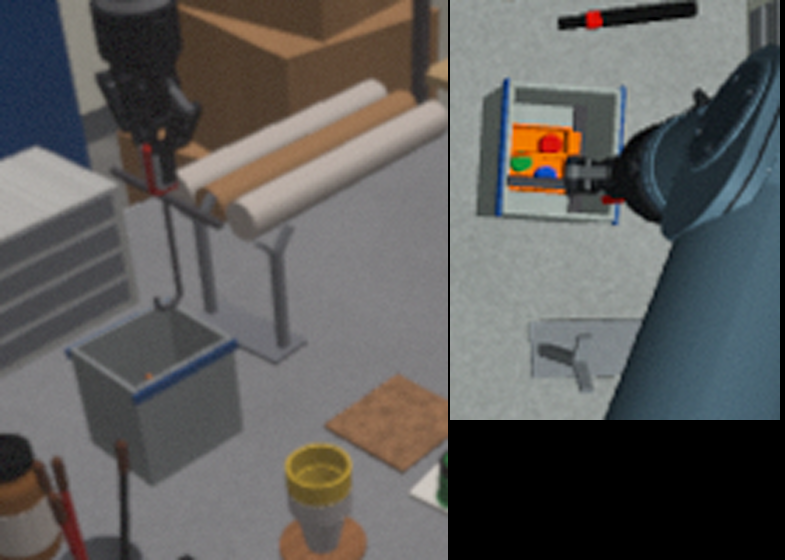

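The rod hangs straight, with the hook at (168,305) above the tank opening. I check cap heights before descending.

```bash
python3 -c "
from h import *
t=cam('top');P=pts(t)
for x in('red','green','blue'):
  print(x,[a for a in seg(t,*COL[x],(345,150,395,210),.01,.1,4)])
q=P[(abs(P[...,0]-.613)<.03)&(abs(P[...,1]+.303)<.03)&(P[...,2]<.065)];print(np.percentile(q[:,2],[5,50,90,98]))
"
```

```text
red [(np.int32(35), [367.9, 177.7], [0.6261, -0.3193, 0.0286], [0.02, 0.033, 0.059])]
green [(np.int32(23), [357.9, 184.3], [0.6062, -0.2873, 0.0293], [0.01, 0.019, 0.016])]
blue [(np.int32(16), [366.5, 187.1], [0.5969, -0.3152, 0.0286], [0.007, 0.016, 0.01])]
[0.00939183 0.01834398 0.03099417 0.03433334]
```

play_rows(steps=[0.8,0,0,3,0,0,0,0.8,0,0,3,0,0,0,0.8,0,0,2,0,0,0,0.8,0,0,0,0,0,0,0.8,0,0,0,0,0,0])

```text
time: 42.4
tcp_pos: [0.5723, -0.3004, 0.2203]
tcp_rot: [0.027, 1.0, -0.0, 0.001]
ft_force: [-0.4, -0.2, -2.2]
opening: 0.0109
grasp_force: 68.0
```

play_rows(steps=[0.8,0.2,0,0,0,0,0,0.8,0,0,1.3,0,0,0,0.8,0,0,1.3,0,0,0,0.8,0,0,1.2,0,0,0,0.8,0,0,0,0,0,0])

```text
time: 43.02
tcp_pos: [0.5689, -0.2993, 0.1794]
tcp_rot: [0.027, 1.0, 0.001, -0.001]
ft_force: [0.3, -0.6, -2.5]
opening: 0.011
grasp_force: 68.1
```

play_rows(steps=[0.8,0,0,0,0,0,0])

```text
time: 43.15
tcp_pos: [0.57, -0.3, 0.1813]
tcp_rot: [0.027, 1.0, -0.0, 0.0]
ft_force: [-0.5, -0.9, -2.3]
opening: 0.0111
grasp_force: 68.1
```

play_rows(steps=[0.8,-0.7,0,0,0,0,0,0.8,-0.7,0,0,0,0,0,0.8,-0.7,0,0,0,0,0,0.8,-0.7,0,0,0,0,0,0.8,0,0,0,0,0,0])

```text
time: 43.78
tcp_pos: [0.5984, -0.3011, 0.181]
tcp_rot: [0.027, 1.0, 0.0, 0.0]
ft_force: [-0.6, 0.2, -2.7]
opening: 0.0111
grasp_force: 68.2
```

play_rows(steps=[0.8,0,0,-0.8,0,0,0,0.8,0,0,-0.6,0,0,0,0.8,0,0,0,0,0,0])

```text
time: 44.15
tcp_pos: [0.5981, -0.3017, 0.1963]
tcp_rot: [0.027, 1.0, -0.0, 0.001]
ft_force: [1.2, -0.5, -3.8]
opening: 0.0113
grasp_force: 68.2
```

play_rows(steps=[0.8,0,0,-0.5,0,0,0,0.8,0,0,-0.5,0,0,0,0.8,0,0,0,0,0,0])

```text
time: 44.52
tcp_pos: [0.5979, -0.3013, 0.2055]
tcp_rot: [0.027, 1.0, -0.0, 0.0]
ft_force: [-0.4, 0.4, -2.4]
opening: 0.0114
grasp_force: 68.1
```

play_rows(steps=[0.8,0,0,-0.4,0,0,0,0.8,0,0,-0.4,0,0,0,0.8,0,0,0,0,0,0])

```text
time: 44.9
tcp_pos: [0.5979, -0.3014, 0.2135]
tcp_rot: [0.027, 1.0, -0.0, 0.0]
ft_force: [0.2, -0.7, -4.4]
opening: 0.0114
grasp_force: 67.9
```

play_rows(steps=[0.8,0,0,-0.6,0,0,0,0.8,0,0,-0.6,0,0,0,0.8,0,0,0,0,0,0])

```text
time: 45.28
tcp_pos: [0.5982, -0.3016, 0.2261]
tcp_rot: [0.027, 1.0, -0.0, 0.001]
ft_force: [-0.3, 0.9, -4.8]
opening: 0.0112
grasp_force: 68.0
```

The load is now about 2 N more, so the basket is on the hook. Lifting it out gently.

play_rows(steps=[0.8,0,0,-1.5,0,0,0,0.8,0,0,-2.5,0,0,0,0.8,0,0,-2.5,0,0,0,0.8,0,0,-2.5,0,0,0,0.8,0,0,-2.5,0,0,0])

```text
time: 45.9
tcp_pos: [0.5977, -0.3014, 0.342]
tcp_rot: [0.027, 1.0, -0.0, 0.0]
ft_force: [0.3, -0.8, -4.7]
opening: 0.0113
grasp_force: 68.3
```

play_rows(steps=[0.8,0,0,-2,0,0,0,0.8,0,0,-0.5,0,0,0,0.8,0,0,0,0,0,0])

```text
time: 46.28
tcp_pos: [0.5977, -0.3013, 0.3652]
tcp_rot: [0.027, 1.0, -0.0, 0.0]
ft_force: [-0.3, 0.3, -5.8]
opening: 0.011
grasp_force: 68.5
```

```bash
python3 -c "
from h import *
o=arm.observe();print(o['tcp_pos'],o['joint_pos'].round(2))
s=cam('scene','s8');t=cam('top','t8')
for c in (t,s):
  P=pts(c);hsv=cv2.cvtColor(c['image'],cv2.COLOR_RGB2HSV)
  m=(hsv[...,0]>5)&(hsv[...,0]<20)&(hsv[...,1]>140)&(abs(P[...,0]-.61)<.08)&(abs(P[...,1]+.30)<.08)&(P[...,2]>.1);q=P[m];print('basket',len(q),q.min(0) if len(q) else '',q.max(0) if len(q) else '')
a=cv2.resize(s['image'][20:220,90:290,::-1],None,fx=2.9,fy=2.9,interpolation=2)
cv2.imwrite('pics/s8c.png',a)
"
```

```text
[ 0.59766935 -0.30131784  0.36519392] [ 0.24  0.48  0.24  1.32 -0.11  1.35  2.  ]
basket 431 [ 0.57744602 -0.35363077  0.12186686] [ 0.65025931 -0.23184248  0.46295238]
basket 459 [ 0.58039687 -0.34689419  0.16778415] [ 0.65326431 -0.25568598  0.35817346]
```

View pics/s8c.png

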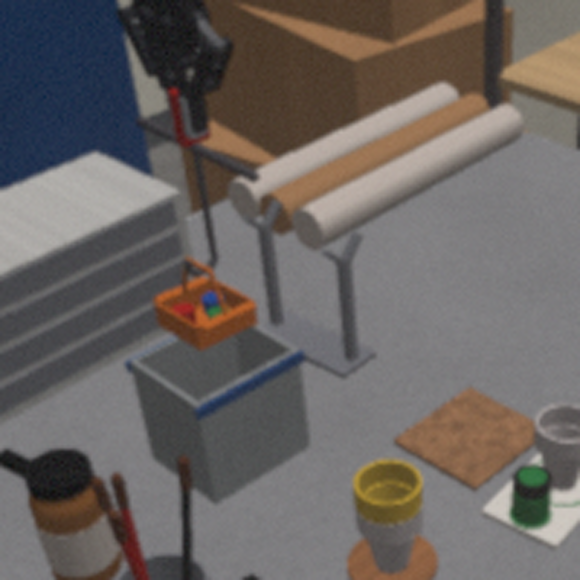

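The basket hangs level on the hook above the tank at (205,310) in the crop. Carrying it to the mat.

play_rows(steps=[0.8,1.5,1.3,0,0,0,0,0.8,2.5,2.2,0,0,0,0,0.8,3,2.7,0,0,0,0,0.8,3,2.7,0,0,0,0,0.8,3,2.7,0,0,0,0])

```text
time: 47.0
tcp_pos: [0.4727, -0.1774, 0.3643]
tcp_rot: [0.027, 1.0, 0.0, -0.001]
ft_force: [-0.1, 0.7, -4.3]
opening: 0.0116
grasp_force: 68.4
```

play_rows(steps=[0.8,3,2.7,0,0,0,0,0.8,2.1,1.9,0,0,0,0,0.8,1.5,1.3,0,0,0,0,0.8,0,0,2,0,0,0,0.8,0,0,3,0,0,0])

```text
time: 47.62
tcp_pos: [0.4121, -0.1162, 0.3152]
tcp_rot: [0.027, 1.0, -0.0, 0.001]
ft_force: [0.5, 0.1, -5.0]
opening: 0.0116
grasp_force: 68.4
```

play_rows(steps=[0.8,0,0,3,0,0,0,0.8,0,0,2,0,0,0,0.8,0,0,1,0,0,0,0.8,0,0,0,0,0,0,0.8,0,0,0,0,0,0])

```text
time: 48.25
tcp_pos: [0.4124, -0.1164, 0.256]
tcp_rot: [0.027, 1.0, -0.0, 0.001]
ft_force: [0.3, 0.3, -4.1]
opening: 0.0112
grasp_force: 68.5
```

```bash
cat > bm.py <<'E'
from h import *
o=arm.observe();print(o['tcp_pos'])
t=cam('top');s=cam('scene')
for c in(t,s):
  P=pts(c);hsv=cv2.cvtColor(c['image'],cv2.COLOR_RGB2HSV)
  near=(abs(P[...,0]-.427)<.11)&(P[...,1]<-.03)&(P[...,1]>-.22)
  m=((hsv[...,0]>4)&(hsv[...,0]<22)&(hsv[...,1]>60)&(hsv[...,2]>50)&near&(P[...,2]<.014)).astype(np.uint8)
  q=P[m>0];print('mat',len(q),*rect(q) if len(q)>5 else '')
  m=(hsv[...,0]>4)&(hsv[...,0]<20)&(hsv[...,1]>150)&near&(P[...,2]>.018)&(P[...,2]<.2);q=P[m]
  if len(q)>5:
    print('basket',len(q),*rect(q),'z',np.percentile(q[:,2],[2,50,98]).round(3))
    b=q[q[:,2]>np.percentile(q[:,2],98)-.012];print(' top',np.median(b,0).round(4),*rect(b))
E
python3 bm.py
```

```text
[ 0.41235941 -0.11635863  0.25602   ]
mat 557 [ 427.3 -117.1] [129.6 122.9] 0.4
basket 397 [ 436.4 -122.5] [85.  65.5] 86.7 z [0.058 0.071 0.129]
 top [ 0.4272 -0.1191  0.1283] [ 427.9 -114. ] [21.8 27.4] 34.5
mat 828 [ 449.1 -117. ] [129. 181.] 86.3
basket 314 [ 431.8 -115.4] [89.1 73.8] 87.6 z [0.061 0.081 0.1  ]
 top [ 0.4309 -0.0929  0.0943] [ 447.  -113.5] [70.6 39.6] 87.1
```

play_rows(steps=[0.8,0,0,1.5,0,0,0,0.8,0,0,1.5,0,0,0,0.8,0,0,1,0,0,0,0.8,0,0,0.5,0,0,0,0.8,0,0,0,0,0,0])

```text
time: 48.98
tcp_pos: [0.4114, -0.116, 0.2102]
tcp_rot: [0.027, 1.0, 0.0, -0.0]
ft_force: [-0.0, -0.2, -4.7]
opening: 0.0112
grasp_force: 68.4
```

play_rows(steps=[0.8,0,0,0.4,0,0,0,0.8,0,0,0.3,0,0,0,0.8,0,0,0.3,0,0,0,0.8,0,0,0,0,0,0])

```text
time: 49.48
tcp_pos: [0.4115, -0.116, 0.2001]
tcp_rot: [0.027, 1.0, 0.0, -0.0]
ft_force: [0.2, 0.0, -2.2]
opening: 0.0116
grasp_force: 68.6
```

play_rows(steps=[0.8,0,0,0.4,0,0,0,0.8,0,0,0.3,0,0,0,0.8,0,0,0,0,0,0])

```text
time: 49.85
tcp_pos: [0.4112, -0.116, 0.1929]
tcp_rot: [0.027, 1.0, 0.0, -0.0]
ft_force: [0.5, -0.0, -2.3]
opening: 0.0115
grasp_force: 68.6
```

```bash
python3 bm.py
```

```text
[ 0.41122431 -0.11600748  0.19285969]
mat 717 [ 426.1 -115.8] [120.3 131. ] 88.2
basket 160 [ 449.9 -114.7] [57.6 97.2] 17.6 z [0.02  0.034 0.077]
 top [ 0.4293 -0.1161  0.0745] [ 433.8 -114.8] [32.8 15.2] 89.7
mat 591 [ 430.8 -120.3] [185.1 141.8] 7.6
basket 240 [ 429.8 -116.7] [88.7 72.6] 88.3 z [0.019 0.031 0.064]
 top [ 0.4315 -0.0949  0.0627] [ 431.6 -114.8] [50.7  3.3] 87.3
```

The basket stands on the mat and the load is off the hook. I lower the hook a little more, back it out along -x, then lift.

play_rows(steps=[0.8,0,0,0.7,0,0,0,0.8,0,0,0.7,0,0,0,0.8,0,0,0,0,0,0,0.8,0,0,0,0,0,0])

```text
time: 50.45
tcp_pos: [0.4115, -0.116, 0.1791]
tcp_rot: [0.027, 1.0, -0.0, -0.0]
ft_force: [-0.9, 0.5, -3.0]
opening: 0.011
grasp_force: 68.7
```

play_rows(steps=[0.8,0.7,0,0,0,0,0,0.8,0.7,0,0,0,0,0,0.8,0.7,0,0,0,0,0,0.8,0.7,0,0,0,0,0,0.8,0,0,0,0,0,0])

```text
time: 51.08
tcp_pos: [0.3828, -0.1145, 0.1792]
tcp_rot: [0.027, 1.0, 0.0, -0.0]
ft_force: [-0.5, 0.2, -2.5]
opening: 0.011
grasp_force: 68.7
```

```bash
python3 bm.py;python3 -c "
from h import *
print(arm.observe()['joint_pos'].round(2),arm.observe()['ft_force'])"
```

```text
[ 0.38284779 -0.11450365  0.17916465]
mat 860 [ 431.5 -116.3] [119.7 120.2] 88.3
basket 267 [ 428.6 -105.4] [ 72.3 120.6] 3.1 z [0.021 0.034 0.078]
 top [ 0.4289 -0.1204  0.0753] [415.9 -91.2] [ 18.7 101.6] 22.9
mat 589 [ 429.3 -120.4] [189.8 144.1] 10.0
basket 244 [ 430.6 -115.2] [88.5 73.9] 87.6 z [0.019 0.031 0.058]
 top [ 0.4303 -0.0936  0.0561] [ 430.6 -116.5] [56.1  4.5] 88.8
[ 0.05  0.19  0.15  2.21 -0.04  0.74  1.74] [-0.57735472  0.77000172 -1.89681609]
```

play_rows(steps=[0.8,0,0,-2,0,0,0,0.8,0,0,-3,0,0,0,0.8,0,0,-4,0,0,0,0.8,0,0,-4,0,0,0,0.8,0,0,-2.5,0,0,-4.2])

```text
time: 51.8
tcp_pos: [0.3843, -0.1146, 0.3362]
tcp_rot: [-0.011, 1.0, -0.0, 0.001]
ft_force: [0.4, -0.4, -2.7]
opening: 0.0111
grasp_force: 68.8
```

play_rows(steps=[0.8,-0.4,-4,0,0,0,0,0.8,-0.5,-5.5,0,0,0,0,0.8,-0.6,-6,0,0,0,0,0.8,-0.5,-5.5,0,0,0,0,0.8,-0.3,-4,0,0,0,0])

```text
time: 52.42
tcp_pos: [0.4113, -0.3666, 0.334]
tcp_rot: [-0.009, 1.0, -0.0, -0.0]
ft_force: [0.8, 0.3, -2.7]
opening: 0.0112
grasp_force: 68.8
```

play_rows(steps=[0.8,-0.2,-1.7,0,0,0,0,0.8,0,0,0,0,0,0,0.8,0,0,0,0,0,0])

```text
time: 52.8
tcp_pos: [0.4142, -0.3794, 0.334]
tcp_rot: [-0.011, 1.0, 0.001, -0.0]
ft_force: [0.3, 0.9, -1.7]
opening: 0.0116
grasp_force: 68.9
```

```bash
python3 bm.py;python3 -c "
from h import *
o=arm.observe();print(o['tcp_rot'])
s=viewer.camera('scene');P=pts(s)
q=P[(abs(P[...,0]-.412)<.04)&(abs(P[...,1]+.38)<.12)&(P[...,2]>.295)&(P[...,2]<.33)]
b=q[abs(q[:,1]+.38)>.02];print('bar',b.min(0),b.max(0),np.polyfit(b[:,1],b[:,0],1))"
```

```text
[ 0.41415519 -0.379351    0.33398152]
mat 1101 [ 426.1 -116.2] [120.1 131.6] 88.4
basket 267 [ 428.1 -120.5] [86.4 70.2] 87.4 z [0.021 0.034 0.077]
 top [ 0.4293 -0.1217  0.076 ] [ 428.  -119.5] [ 3.5 42.2] 0.4
mat 586 [ 424.6 -119.7] [184.7 142.1] 10.0
basket 249 [ 429.4 -116.6] [87.2 72.7] 85.6 z [0.019 0.031 0.062]
 top [ 0.4308 -0.0956  0.0597] [ 429.5 -112.8] [53.9  6.9] 85.7
[-1.07177722e-02  9.99942446e-01  4.40850422e-04  1.99011629e-04]
bar [ 0.40800449 -0.46050894  0.31220452] [ 0.42069905 -0.29241461  0.32405356] [-0.027166    0.40566224]
```

The basket stands on the mat. I lower the rod into the forks.

play_rows(steps=[0.8,0.1,-0.1,3,0,0,0,0.8,0,0,4,0,0,0,0.8,0,0,3.5,0,0,0,0.8,0,0,2.5,0,0,0,0.8,0,0,1,0,0,0])

```text
time: 53.58
tcp_pos: [0.4124, -0.3808, 0.193]
tcp_rot: [-0.01, 1.0, 0.001, -0.001]
ft_force: [-0.1, -1.0, -2.1]
opening: 0.0113
grasp_force: 68.8
```

play_rows(steps=[0.8,0,0,0.8,0,0,0,0.8,0,0,0.8,0,0,0,0.8,0,0,0.5,0,0,0,0.8,0,0,0,0,0,0])

```text
time: 54.08
tcp_pos: [0.4127, -0.382, 0.1731]
tcp_rot: [-0.01, 1.0, 0.0, -0.0]
ft_force: [-0.3, 0.4, -2.3]
opening: 0.0111
grasp_force: 68.8
```

play_rows(steps=[0.8,0,0,0.3,0,0,0,0.8,0,0,0,0,0,0])

```text
time: 54.32
tcp_pos: [0.4127, -0.382, 0.1701]
tcp_rot: [-0.01, 1.0, 0.0, 0.0]
ft_force: [-0.0, 0.6, -2.6]
opening: 0.0112
grasp_force: 68.8
```

play_rows(steps=[0.8,0,0.1,0.3,0,0,0,0.8,0,0,0,0,0,0])

```text
time: 54.58
tcp_pos: [0.4126, -0.3807, 0.1669]
tcp_rot: [-0.01, 1.0, 0.0, -0.0]
ft_force: [0.2, 0.1, -1.2]
opening: 0.011
grasp_force: 68.9
```

play_rows(steps=[0.8,0,0,0.2,0,0,0,0.8,0,0,0,0,0,0])

```text
time: 54.82
tcp_pos: [0.4129, -0.3812, 0.1655]
tcp_rot: [-0.01, 1.0, -0.0, 0.0]
ft_force: [-0.8, -0.3, 2.3]
opening: 0.011
grasp_force: 69.7
```

Seated. Opening slightly and checking before I lift away.

play_rows(steps=[3,0,0,0,0,0,0,4,0,0,0,0,0,0,4,0,0,0,0,0,0,4,0,0,-2,0,0,0,4,0,0,-3,0,0,0])

```text
time: 55.45
tcp_pos: [0.4121, -0.3805, 0.215]
tcp_rot: [-0.01, 1.0, 0.001, -0.001]
ft_force: [1.3, 0.1, 0.1]
opening: 0.0398
grasp_force: 0.0
```

play_rows(steps=[4,0,0,-5,0,0,0,4,0,0,-5,0,0,0,4,0,0,-3,0,0,0,4,0,0,0,0,0,0,4,0,0,0,0,0,0])

```text
time: 56.08
tcp_pos: [0.4124, -0.3806, 0.3442]
tcp_rot: [-0.01, 1.0, 0.0, -0.0]
ft_force: [-0.1, 0.5, 0.2]
opening: 0.0397
grasp_force: 0.0
```

```bash
python3 bm.py; python3 look2.py | grep -E "disc|jar|pile"; python3 -c "
from h import *
s=cam('scene','s9');t=cam('top','t9')
P=pts(s);q=P[(abs(P[...,0]-.412)<.02)&(abs(P[...,1]+.38)<.1)&(P[...,2]>.13)&(P[...,2]<.158)];print('bar',q.min(0),q.max(0),np.polyfit(q[:,1],q[:,2],1))
cv2.imwrite('pics/s9c.png',cv2.resize(s['image'][:,:,::-1],(780,585),interpolation=2))
cv2.imwrite('pics/t9c.png',cv2.resize(t['image'][130:290,110:440,::-1],None,fx=2.4,fy=2.4,interpolation=2))"
```

```text
[ 0.41238915 -0.38058754  0.3442366 ]
mat 1101 [ 426.1 -116.3] [120.2 131.1] 88.3
basket 266 [ 428.2 -120.5] [86.1 70.4] 87.3 z [0.02  0.034 0.078]
 top [ 0.4292 -0.1217  0.0762] [ 428.  -119.6] [ 3.6 42.9] 0.7
mat 592 [ 430.7 -120. ] [188.5 141.4] 8.6
basket 251 [ 429.6 -116.8] [87.6 72.1] 86.3 z [0.019 0.031 0.064]
 top [ 0.4314 -0.094   0.0603] [ 430.1 -115. ] [48.8  4.7] 85.8
T orange disc [ 0.425  -0.0683] 267 ring [ 0.425  -0.0678] 184 yaw -89.8
T jar red []
T jar orange []
T jar green []
T jar blue [[0.4608, 0.4127, 0.0502]]
T pile z 0.113 ((629.07763671875, -53.6572265625), 31.974300384521484)
S jar red []
S jar orange []
S jar green []
S jar blue [[0.4629, 0.4139, 0.0492]]
S pile z 0.111 ((630.299560546875, -49.3514289855957), 33.25965881347656)
bar [ 0.39243233 -0.46227337  0.13075633] [ 0.42980843 -0.29338479  0.15787283] [-0.00266329  0.14747144]
```

View pics/s9c.png

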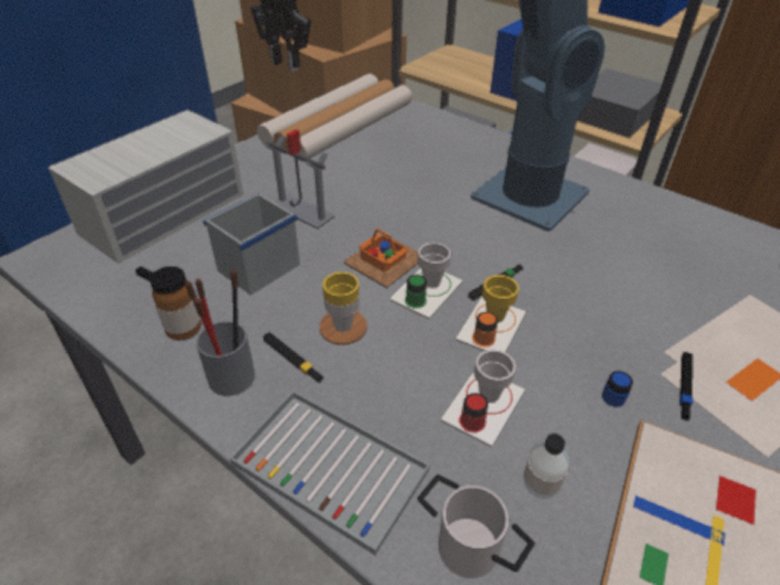

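View pics/t9c.png

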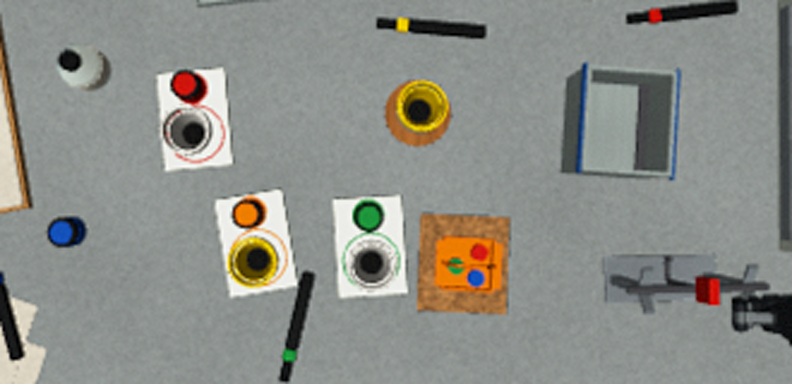

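The final views show all three tiles with their cup and matching jar. The basket is upright on the mat, the rod is back in its stand, two spare cups are on the saucer, and the blue jar and both bottles are standing. Handing in.

```bash
python3 -c "
from rig import arm
print(arm.close_job())"
```

```text
the job is handed in; nothing more can be done
None
```

The job is done and handed in at about 56 s of the 210 s. The red, orange and green tiles each have a cup and their jar, the basket stands on the mat, the rod hangs in its stand, the two spare cups stay nested, and nothing tipped over.

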